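# Pack the water-dispenser service case

### The job

The drinking-water machine has been serviced; now pack its tool case. Swing the keeper bar right out of the way, press every tool that lies on the counter fully home and level into the cutout of its own shape, then swing the keeper bar back over them until it clicks shut in its detent. Do not shove or tip the mug or the flask.

Things in the scene. Friction and masses are not known exactly. Their poses are not given: they have to be found in the camera images.
- case: Fixed open service case, black shell 320 mm (its x) by 236 mm (its y), 36 mm high; origin under its middle on the counter; x towards its lid, which lies open flat beyond the far edge (x 166 to 484 mm, 34 mm high). Inside, a rigid dark-grey insert, top 32 mm above the counter, has four yellow-floored cutouts side by side along x, their long axes along y.
- trough (a point): Middle of the finger trough, 40 mm wide (case y -20 to 20 mm), that crosses all cutouts so that fingers can hold a tool at its middle while pressing it in; its floor, where this point lies, is 8 mm above the counter. Beside each seated tool the trough is free for 27 mm. The cutouts have 4 mm chamfers at the mouth, 1.5 mm play each side, 2.5 mm at the ends.
- ribs (a point): A point on the insert's top. In each cutout three or four orange sprung ribs, tops 3 mm above the insert, grip the tool: its underside stops on them and it must be pushed down with about 12 to 22 N over the last 8 to 20 mm. Seated tools stay put by friction; their tops are all 36 mm above the counter (4 mm proud of the insert).
- keeper (a joint): Angle of the aluminium keeper bar about an upright pivot at the middle of the case's near (-x) rim, rad: 0 = shut, along the case's +x over the trough; grows as it swings clockwise seen from above, towards the case's -y side, to 1.75 = fully open. Turns easily, stays where left. Bar 318 mm long, 18 mm wide, 40 to 46 mm above the counter: passes 4 mm above seated tools, is stopped by proud ones.
- detent (a point): Sprung steel ball on the far rim. The bar's tip overrides it when the knob is pushed with about 5 to 12 N through the last 0.1 rad; the ball then snaps up behind the bar, which rests against a stop pin at 0 rad.
- knob (a point): Middle of the red round knob on the keeper bar, 24 mm across, 46 to 68 mm above the counter, 175 mm from the pivot.
- keeper_hinge (a point): On the pivot axis of the keeper bar, 43 mm above the counter, 150 mm from the case's origin along its -x.
- gauge_mid (a point): Pressure gauge: round black case 54 mm across and 28 mm thick with white dial, and a brass stem 18 mm wide from 27 to 80 mm along y. Point at the middle of the round case, half-way up (14 mm). Lies flat on the counter at the start, its own y axis towards the stem's end, x across its width, z up. May be absent. 
- gauge_seat (a point): Where gauge_mid lies when the gauge is fully home (22 mm above the counter); axes as the case's, stem to +y.
- pliers_mid (a point): Pliers with red handles, 18 mm thick, 173 mm long: steel middle 36 mm wide (y -22 to 16 mm), jaws 30 mm narrowing to 20 mm (to y 70 mm), two handles 44 mm over all (to y -103 mm). Point in the middle part near the balance point, half-way up (9 mm). Lies flat on the counter at the start, its own y axis towards the jaws, x across its width, z up. May be absent. 
- pliers_seat (a point): Where pliers_mid lies when the pliers are fully home (27 mm above the counter); axes as the case's, jaws to +y.
- tester_mid (a point): White water tester pen, 24 mm thick, 160 mm long: body 32 mm wide (y -80 to 16 mm), blue cap 26 mm wide and 22 mm thick (to y 80 mm). Point half-way along and half-way up (12 mm). Lies flat on the counter at the start, its own y axis towards the cap, x across its width, z up. May be absent. 
- tester_seat (a point): Where tester_mid lies when the tester is fully home (24 mm above the counter); axes as the case's, cap to +y.
- spanner_mid (a point): Adjustable spanner, 16 mm thick, 178 mm long: green handle 24 mm wide (y -98 to 14 mm), steel head up to 48 mm wide (y 14 to 80 mm). Point on the handle's centre line near the balance point, half-way up (8 mm). Lies flat on the counter at the start, its own y axis towards the head, x across its width, z up. May be absent. 
- spanner_seat (a point): Where spanner_mid lies when the spanner is fully home (28 mm above the counter); axes as the case's, head to +y.
- mug: Blue mug, 80 mm across, 85 mm high, bystander. Origin under its middle.
- flask: Steel flask with black cap, 68 mm across, 190 mm high, bystander. Origin under its middle.
There are look-alikes about, which are no part of the job. What is shaped like the part that bears pliers_mid but purple or yellow is not meant. Leave any purple look-alike of the part that bears tester_mid alone.

How it is judged:
On the way, in this order (a step that is already met when the one before it is completed fails the run):
1. the keeper bar is swung open, clear of the cutouts (past 1.3 rad) (value of joint keeper above 1.3 rad), for 0.2 s.
2. every tool present is fully home in its own cutout (horizontal distance between gauge_mid and gauge_seat below 0.004 m and z of gauge_mid in the frame of gauge_seat below 0.0025 m and angle between each of gauge_mid, pliers_mid, tester_mid, spanner_mid's own z axis and vertical below 0.06 rad and angle between the y axis of gauge_mid and the y axis of gauge_seat, either way round below 0.1 rad and horizontal distance between pliers_mid and pliers_seat below 0.004 m and z of pliers_mid in the frame of pliers_seat below 0.0025 m and angle between the y axis of pliers_mid and the y axis of pliers_seat, either way round below 0.1 rad and horizontal distance between tester_mid and tester_seat below 0.004 m and z of tester_mid in the frame of tester_seat below 0.0025 m and angle between the y axis of tester_mid and the y axis of tester_seat, either way round below 0.1 rad and horizontal distance between spanner_mid and spanner_seat below 0.004 m and z of spanner_mid in the frame of spanner_seat below 0.0025 m and angle between the y axis of spanner_mid and the y axis of spanner_seat, either way round below 0.1 rad), for 0.3 s.
At the end, for the whole second after the job is handed in: every tool present lies at rest in its own cutout (centre within 4 mm sideways and no more than 2.5 mm above its seat, level within 0.06 rad, turned within 0.1 rad) and the keeper bar rests shut behind its detent (below 0.02 rad) (all of step 2 and value of joint keeper below 0.02 rad and velocity of joint keeper below 0.05 rad/s and linear speed of each of gauge, pliers, tester, spanner below 0.02 m/s); the robot touches nothing.
It fails at once if the mug or the flask is shoved more than 3 cm or tipped (distance of any of mug, flask from where it was at the start of the episode above 0.03 m or angle between any of mug, flask's own z axis and vertical above 0.35 rad).
Of pliers, spanner, tester, gauge only 3 to 4 are there at a start; the rules pass over those that are not, and their reading is None.
At some moment in a run one of gauge, pliers, tester, spanner may be knocked a few centimetres aside while the robot is not near it.
Once in a run the grip may slacken for a moment while it holds something.
It also fails if it takes over 210 s, if anything falls off the work surface, if the arm or the gripper's body presses on something with over 40 N, if the wrist force passes 120 N, or if a joint passes its speed limit or range.

### The arm

A 6-joint arm with a two-finger parallel gripper is mounted at the origin on the work surface. World frame = base frame: x ahead of the robot, y to its left, z up, the work surface at z = 0. Lengths are in m, angles in rad, forces in N, time in s.
With the tool pointing down it reaches from about 0.4 to 0.925 m from the base axis. Payload 3.4 kg.
Tool frame: the origin (TCP) lies between the finger pads; the fingertips stand r.tip_extent ahead of it and the grasp point (between the pads) lies 8 mm behind it (r.tip_extent is the distance from the TCP to the fingertips, in m); z points along the fingers, y is the line along which they close (so a half turn about z gives the same grasp; the last joint's range is limited). The gripper opens to 85 mm and grips with 20 to 120 N. Pads are 22 mm wide; open, the fingers measure 114 mm over their backs; the gripper's body (76 mm by 85 mm) begins 54 mm behind the grasp point. The pads swing forward as they close: fully open they stand 13 mm farther back than shut.
Start: joints at [-1.188, 0.307, 1.506, -0, 1.328, -0.073], TCP at [0.253, -0.516, 0.242] pointing down, gripper open.
Joint ranges: [-3.12, 3.12], [-1.05, 2.28], [0.14, 2.33], [-1.42, 4.57], [0.1, 2.73], [-2.68, 2.68]. Speed limits (rad/s): [2.57, 2.57, 3.14, 3.14, 3.14, 3.14].

### API

Orientations are given as a rotation vector (axis times angle).
In Python, from workcell import r, viewer gives the robot as it stands.
- The arm moves only by the shell command python3 -m pendant 'ROWS' [FORCE]. ROWS is JSON, a list of rows, each a list of 3 entries, a list of its own where there are three numbers: the turn, a rotation vector about the tool's x, y, z in rad, then the shift along the tool's x, y, z in cm, then the finger opening in cm, from 0 to 8.54. In form: [[[rx, ry, rz], [tx, ty, tz], claw], ...]. A call has 1 to 8 rows; each row shifts and turns the commanded pose from where the row before left it, along the tool's axes as they then stand; what a row does not reach is not made up. A row lasts 1/10 s, in which the tool goes at most 50 mm and 8.59 degrees, less where a joint would pass 70% of its speed; a pose out of reach is approached as far as the arm can. A call with a gripper value outside its range is refused whole. The fingers move at their own pace and stop on an object; FORCE is the grip in N (left out, the last holds). Time passes only in rows, so rows that do not move let the fingers close. It gives the time, the measured TCP pose, the force, the opening and the grip force at its end, in the units of the state.
- r.sense(): the state, without advancing time (a new reading comes with each control period).
- viewer.grab_frame(name): name is "side" or "top" or "wrist"; returns a dict with "color" (384x512x3 uint8, red, green, blue), "depth" (384x512 float32, m along the optical axis (not along the pixel's ray), 0 where there is no reading), "vertical_fov" (degrees; the focal length in pixels is half the picture's height over the tangent of half this angle, whatever the lens; pixels are square), "cx", "cy" (the principal point, pixels), "R" (3x3) and "t" (3): a world point X has camera coordinates R X + t. Camera axes: x right, y down, z forward; pixel columns grow to the right and rows downward; lengths in m; the calibration is good to about 2 mm. A picture is of the moment at which its call begins.
- r.finish_job(): hands the job in; it is judged then, once.
Trained networks look in a picture, given as the dict that the camera call returned (one of the last four; its "shot" number tells which), for a name from the list of things; names that differ only in an ending like _2 or _b are one class to them, and where a whole thing is asked for, a point or a joint stands for the part that bears it (a point fixed in the world has none). Each returns a list of dicts, best first, with "conf" (0 to 1); they miss things now and then, are a little off and sometimes report something else, mostly with a low value. They report only what shows in the picture. A call takes as long as a camera call. They do not tell look-alikes from the thing itself.
- viewer.search_frame(label, picture): "position" ([column, row] in pixels, amid what is visible of it).
- viewer.cut_out(label, picture): "region" (384x512 bool, what is visible of it) and "position" ([column, row] in pixels, amid what is visible of it).
The state is a dict: "time_s": time; "joints": joint angles; "qd": joint speeds; "tau": joint torques, N m; "tcp_pos": TCP position; "eef_rot": TCP orientation; "force": force on the tool from outside, world axes, zero at the start; "wrist_torque": the same for the moment, N m; "finger_gap": opening from 0.0 (shut) to 1.0 (fully open); "grasp_force": force on a finger pad.
Only numpy, scipy, OpenCV 4.12 (cv2) and the standard library are available. Lean on these libraries where they do the work, as an engineer would, in place of code of your own. Each camera call takes 0.05 s, during which the arm holds its last target. There are 200 camera calls.

## Working session

There is one attempt and no reset: what is moved stays moved. The work goes in short steps, Python scripts to look and compute and a shell command to move; the robot and the scene stay as the last step left them, time stands still between calls to the robot, and variables do not carry over. Pictures are saved under pics/ and viewed, at most 14 in all, crops included, and the job is handed in when it is done.

```bash
ls; mkdir -p pics; python3 - <<'E'
from workcell import r, viewer
import cv2
print(r.sense(), r.tip_extent)
for n in ("top","side"):
    f=viewer.grab_frame(n); cv2.imwrite(f"pics/{n}0.png",f["color"][:,:,::-1]); print(n,f["vertical_fov"],f["cx"],f["cy"],f["R"],f["t"])
E
```

```text
pics
{'time_s': 0.0, 'joints': array([-1.18851717e+00,  3.07569648e-01,  1.50766615e+00,  4.38101504e-06,
        1.32838101e+00, -7.34677699e-02]), 'qd': array([-0.00049271,  0.0005095 , -0.00019372,  0.00045018,  0.00019007,
       -0.00143489]), 'tau': array([-2.36414853e-03, -4.57553494e+01, -2.51918721e+01, -3.67749508e-04,
        1.33821301e-02,  7.62392602e-06]), 'tcp_pos': array([ 0.2528238 , -0.51569448,  0.24138565]), 'eef_rot': array([-3.05843066e+00, -7.09252509e-01,  4.82084197e-04]), 'force': array([-0.46251956, -0.05375328, -0.06653806]), 'wrist_torque': array([ 0.01832916,  0.01559103, -0.02359403]), 'grasp_force': 0.0, 'finger_gap': 1.0007379653587667} 0.011
top 55.77727745847358 261.3177911468949 193.1051914604061 [[ 0.01273131 -0.99966326  0.02261164]
 [-0.98211743 -0.01674948 -0.18752284]
 [ 0.18783843 -0.01981988 -0.98199995]] [0.17000885 0.59190789 1.11606667]
side 43.37152867058595 269.6052659600495 188.421363698689 [[-0.71978163 -0.69417381  0.00609257]
 [-0.48069936  0.49206193 -0.72581209]
 [ 0.50084182 -0.52535491 -0.68786604]] [0.53598476 0.21397015 1.23402236]
```

View pics/top0.png

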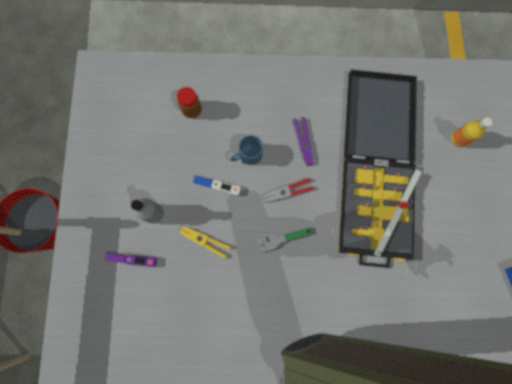

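View pics/side0.png

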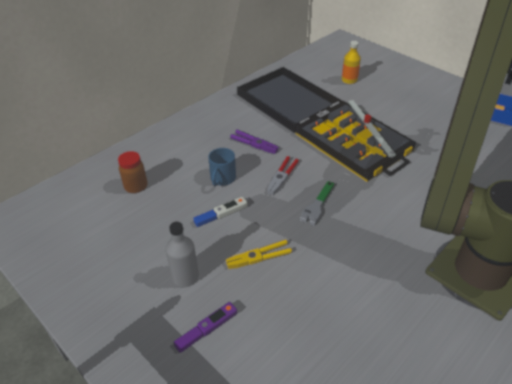

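Top view: the red pliers are at (288,190), the tester at (220,186), the green spanner at (285,238) and the case at (378,205). The keeper is partly open, running from (378,255) to (418,172). The yellow pliers, purple pliers and purple pen are decoys. I see no gauge.

```bash
cat > h.py <<'E'
import numpy as np, cv2
from workcell import r, viewer
from scipy.spatial.transform import Rotation as Ro
def K(f): return f["color"].shape[0]/2/np.tan(np.radians(f["vertical_fov"]/2))
def onz(f,p,z):
    "pixel(s) -> world points on plane z"
    p=np.atleast_2d(np.asarray(p,float)); k=K(f); R=f["R"]; c=-R.T@f["t"]
    d=np.c_[(p[:,0]-f["cx"])/k,(p[:,1]-f["cy"])/k,np.ones(len(p))]@R
    return c+d*((z-c[2])/d[:,2])[:,None]
def cloud(f):
    k=K(f); D=f["depth"]; v,u=np.indices(D.shape)
    P=np.stack([(u-f["cx"])/k*D,(v-f["cy"])/k*D,D],-1)
    return (P-f["t"])@f["R"]
def proj(f,X):
    q=np.atleast_2d(X)@f["R"].T+f["t"]; return q[:,:2]/q[:,2:]*K(f)+[f["cx"],f["cy"]]
E
python3 - <<'E'
from h import *
Z=dict(trough=.008,ribs=.032,detent=.046,knob=.068,keeper_hinge=.046,gauge_mid=.028,pliers_mid=.018,tester_mid=.024,spanner_mid=.016,gauge_seat=.01,pliers_seat=.02,tester_seat=.015,spanner_seat=.02,mug=.085,flask=.19,case=.03)
for n in ("top","side"):
    f=viewer.grab_frame(n)
    print(n)
    for l,z in Z.items():
        for d in viewer.search_frame(l,f)[:4]:
            if d["conf"]>.2: print(l,round(d["conf"],2),np.round(d["position"]),np.round(onz(f,d["position"],z)[0],3))
E
```

```text
top
trough 0.88 [380. 170.] [ 0.686 -0.228  0.008]
ribs 0.94 [379. 168.] [ 0.687 -0.216  0.032]
detent 0.75 [380. 168.] [ 0.682 -0.214  0.046]
knob 0.83 [401. 211.] [ 0.536 -0.266  0.068]
knob 0.36 [379. 166.] [ 0.682 -0.202  0.068]
keeper_hinge 0.78 [381. 169.] [ 0.679 -0.217  0.046]
keeper_hinge 0.54 [285. 191.] [0.598 0.102 0.046]
gauge_mid 0.52 [381. 169.] [ 0.684 -0.222  0.028]
pliers_mid 0.91 [286. 192.] [0.601 0.096 0.018]
pliers_mid 0.74 [249. 149.] [0.749 0.221 0.018]
pliers_mid 0.71 [202. 238.] [0.445 0.37  0.018]
pliers_mid 0.68 [307. 142.] [0.779 0.023 0.018]
tester_mid 0.86 [131. 259.] [0.376 0.589 0.024]
tester_mid 0.75 [219. 188.] [0.612 0.318 0.024]
spanner_mid 0.94 [279. 239.] [0.445 0.119 0.016]
spanner_mid 0.38 [151. 211.] [0.532 0.54  0.016]
spanner_mid 0.28 [380. 170.] [ 0.685 -0.226  0.016]
gauge_seat 0.83 [378. 172.] [ 0.679 -0.22   0.01 ]
pliers_seat 0.89 [378. 170.] [ 0.682 -0.216  0.02 ]
tester_seat 0.96 [380. 168.] [ 0.691 -0.225  0.015]
spanner_seat 0.66 [382. 170.] [ 0.683 -0.231  0.02 ]
mug 0.61 [250. 152.] [0.718 0.218 0.085]
mug 0.49 [380. 167.] [ 0.67
[... 416 characters left out ...]
 178.] [0.599 0.109 0.018]
pliers_mid 0.7 [256. 256.] [0.435 0.37  0.018]
tester_mid 0.95 [207. 326.] [0.37  0.593 0.024]
tester_mid 0.61 [222. 210.] [0.615 0.326 0.024]
tester_mid 0.5 [178. 258.] [0.571 0.517 0.024]
spanner_mid 0.87 [319. 204.] [0.44  0.11  0.016]
gauge_seat 0.95 [331. 123.] [ 0.668 -0.231  0.01 ]
pliers_seat 0.82 [332. 123.] [ 0.658 -0.22   0.02 ]
tester_seat 0.74 [330. 122.] [ 0.673 -0.228  0.015]
tester_seat 0.42 [368. 126.] [ 0.566 -0.3    0.015]
spanner_seat 0.77 [331. 122.] [ 0.666 -0.223  0.02 ]
mug 0.76 [224. 172.] [0.679 0.259 0.085]
flask 0.84 [179. 256.] [0.454 0.58  0.19 ]
flask 0.73 [367. 126.] [ 0.442 -0.084  0.19 ]
case 0.93 [330. 120.] [ 0.665 -0.216  0.03 ]
```

```bash
cat >> h.py <<'E'
def plan(p, closing=None, q=None):
    """print: turn about tool z to bring closing line (tool y) to world direction angle `closing`(rad, mod pi), then shift in tool axes (cm)"""
    s=q or r.sense(); R=Ro.from_rotvec(s["eef_rot"]).as_matrix()
    t=0
    if closing is not None:
        a=np.arctan2(R[1,1],R[0,1]); t=-((closing-a+np.pi/2)%np.pi-np.pi/2)   # tool down: +z turn is clockwise
    R2=R@Ro.from_rotvec([0,0,t]).as_matrix()
    sh=R2.T@(np.asarray(p)-s["tcp_pos"])*100
    print("turn z %.3f"%t,"(alt %.3f)"%(t-np.sign(t)*np.pi),"j6 %.2f"%s["joints"][5],"tilt",np.round(R2[:2,2],3),"shift cm",np.round(sh,2),"yaw y-axis %.3f"%np.arctan2(R2[1,1],R2[0,1]))
E
python3 - <<'E'
from h import *
f=viewer.grab_frame("wrist"); s=r.sense()
R=Ro.from_rotvec(s["eef_rot"]).as_matrix()
c=-f["R"].T@f["t"]; print("cam in tool",R.T@(c-s["tcp_pos"]),"axes",np.round(f["R"]@R,3),f["vertical_fov"])
f=viewer.grab_frame("top"); C=cloud(f)
im=cv2.resize(f["color"][60:275,325:430,::-1],None,fx=5.5,fy=2.75*1,interpolation=cv2.INTER_CUBIC)
im=cv2.resize(f["color"][150:270,330:430,::-1],None,fx=5,fy=5,interpolation=cv2.INTER_CUBIC); cv2.imwrite("pics/case0.png",im)
m=(C[...,2]>.02)&(C[...,2]<.055)&(C[...,1]<-.05)&(C[...,1]>-.45)&(C[...,0]>.3)
n,l,st,_=cv2.connectedComponentsWithStats(m.astype(np.uint8)); i=1+np.argmax(st[1:,4]); P=C[l==i]
print(st[i],cv2.minAreaRect(P[:,:2].astype(np.float32)), P.min(0),P.max(0))
plan([.5,-.25,.42],0.0)
E
```

```text
cam in tool [ 0.08050864 -0.00095763 -0.132022  ] axes [[ 0.     1.    -0.   ]
 [-0.951  0.    -0.308]
 [-0.308  0.001  0.951]] 63.8926913039834
[ 339   70   83  191 5959] ((0.7122894525527954, -0.22734539210796356), (0.2515278160572052, 0.6518533229827881), 85.02155303955078) [ 0.38285425 -0.36437254  0.02000682] [ 1.04372046 -0.07551465  0.05341181]
turn z -1.115 (alt 2.027) j6 -0.07 tilt [ 0. -0.] shift cm [ 26.63  24.69 -17.77] yaw y-axis 0.000
```

View pics/case0.png

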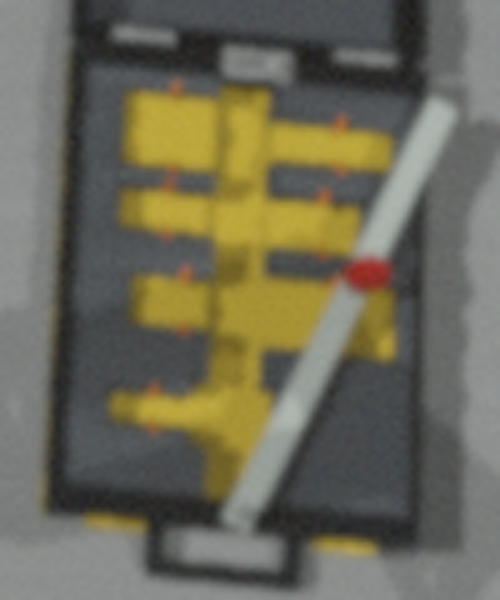

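Close-up: the cutouts from the near side are gauge (crop row 410), pliers (300), tester (215) and spanner (135), with heads and stems to the left (+y). The bar is about 0.45 rad open.

Next I bring the wrist camera over the case with tool x along case +y and tool y along case +x.

```bash
python3 -m pendant '[[[0,0,-0.128],[0,0,-2],8.5],[[0,0,-0.128],[0,0,-2],8.5],[[0,0,-0.128],[0,0,-2],8.5],[[0,0,-0.128],[0,0,-2],8.5],[[0,0,-0.128],[0,0,-2],4],[[0,0,-0.128],[0,0,-2],4],[[0,0,-0.128],[0,0,0],4],[[0,0,-0.128],[0,0,0],4]]'
python3 -m pendant '[[[0,0,0],[3.2,3,0],4],[[0,0,0],[3.2,3,0],4],[[0,0,0],[3.2,3,0],4],[[0,0,0],[3.2,3,0],4],[[0,0,0],[3.2,3,0],4],[[0,0,0],[3.2,3,0],4],[[0,0,0],[3.2,3,0],4],[[0,0,0],[3.2,3,0],4]]'
python3 -m pendant '[[[0,0,0],[3.2,3,0],4],[[0,0,0],[0,0,0],4],[[0,0,0],[0,0,0],4]]'
python3 - <<'E'
from h import *
f=viewer.grab_frame("wrist"); s=r.sense(); print(s["tcp_pos"],s["eef_rot"],s["joints"])
cv2.imwrite("pics/w1.png",f["color"][:,:,::-1]); np.savez("w1.npz",**{k:np.asarray(v) for k,v in f.items()})
E
```

```text
time_s: 2.7
tcp_pos: [0.2533, -0.5167, 0.3634]
eef_rot: [2.313, 2.123, -0.001]
force: [-0.3, 0.6, 0.0]
finger_gap: 0.469
grasp_force: 0.0
time_s: 3.5
tcp_pos: [0.5165, -0.2818, 0.3624]
eef_rot: [2.32, 2.118, -0.0]
force: [0.9, 0.0, 0.2]
finger_gap: 0.468
grasp_force: 0.0
time_s: 3.8
tcp_pos: [0.5486, -0.2532, 0.3619]
eef_rot: [-2.317, -2.121, 0.001]
force: [-0.3, -0.2, -0.9]
finger_gap: 0.465
grasp_force: 0.0
[ 0.54788488 -0.25400942  0.36206922] [-2.31897093e+00 -2.11877675e+00  1.56678788e-03] [-5.03576243e-01  2.84778489e-01  1.24112168e+00 -8.04487357e-04
  1.61642897e+00 -4.13450445e-01]
```

View pics/w1.png

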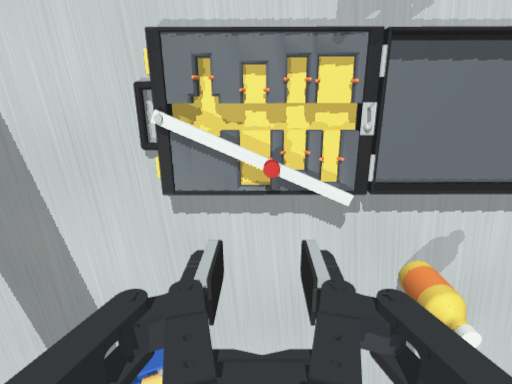

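Wrist view: the pivot is at (157,118), the knob at (271,169), the bar tip at (350,199), the shell corners at (147,28) and (162,195), and the latch at (368,118). All four cutouts are visible, empty and free of obstruction.

```bash
python3 - <<'E'
from h import *
f=dict(np.load("w1.npz")); C=cloud(f); col=f["color"].astype(int)
o=np.array([.551,-.2133]); a=-.085
for it in range(3):
    ex=np.array([np.cos(a),np.sin(a)]); ey=np.array([-ex[1],ex[0]])
    X=(C[...,:2]-o)@ex; Y=(C[...,:2]-o)@ey; z=C[...,2]
    hi=(z>.029)&(z<.0385)
    def edge(V,U,lo,hi_,sgn):   # outer extreme of V along U slices
        us=np.arange(lo,hi_,.01); out=[]
        for u in us:
            m=hi&(abs(U-u)<.005)&(abs(V)<.19)
            if m.sum()>3: out.append((u,np.sort(sgn*V[m])[-2]*sgn))
        out=np.array(out); k=np.abs(out[:,1]-np.median(out[:,1]))<.006
        return np.polyfit(out[k,0],out[k,1],1),k.sum()
    top,n1=edge(Y,X,-.13,.14,1); bot,n2=edge(Y,X,-.13,-.01,-1)
    nr,n3=edge(X,Y,.04,.11,-1); nr2,n4=edge(X,Y,-.11,-.05,-1)
    print(top,bot,nr,nr2,n1,n2,n3,n4)
    da=np.arctan(top[0]); dy=(top[1]+bot[1])/2; dx=(nr[1]+nr2[1])/2+.16
    a+=da; o=o+ex*dx+ey*dy
print("case",o,a)
ex=np.array([np.cos(a),np.sin(a)]); ey=np.array([-ex[1],ex[0]])
for n,p,zz in (("pivot",(157,118),.046),("knob",(271,169),.062),("tip",(350,199),.046),("latch",(368,118),.04)):
    w=onz(f,p,zz)[0]; print(n,w,(w[:2]-o)@ex,(w[:2]-o)@ey)
# yellow cutouts: columns of low z
X=(C[...,:2]-o)@ex; Y=(C[...,:2]-o)@ey; z=C[...,2]
R,G,B=col[...,0],col[...,1],col[...,2]; ye=(R>150)&(G>120)&(B<90)
for nm,ylo,yhi in (("gauge",.03,.07),("pl",.03,.07),):
    m=ye&(Y>ylo)&(Y<yhi)&(z<.029); h,e=np.histogram(X[m],bins=np.arange(-.15,.15,.004)); print([(round(e[i]*1000),h[i]) for i in range(len(h)) if h[i]>5])
m=ye&(Y>-.08)&(Y<-.03)&(z<.029); h,e=np.histogram(X[m],bins=np.arange(-.15,.15,.004)); print([(round(e[i]*1000),h[i]) for i in range(len(h)) if h[i]>5])
# orthographic map
S=4000//4; img=np.zeros((280,360,3),np.uint8)
q=proj(f,np.concatenate([ (o+ (x/1000)*ex+(y/1000)*ey).tolist()+[.032] for y in range(139,-141,-1) for x in range(-180,180)]).reshape(-1,3)).reshape(280,360,2).astype(np.float32)
img=cv2.remap(f["color"],q,None,cv2.INTER_CUBIC); img=cv2.resize(img,None,fx=2,fy=2)
for y in range(-100,101,50): cv2.line(img,(0,(139-y)*2),(8,(139-y)*2),(255,0,0),1)
for x in range(-150,151,50): cv2.line(img,((x+180)*2,0),((x+180)*2,8),(255,0,0),1)
cv2.imwrite("pics/ortho.png",img[...,::-1])
E
```

```text
[-0.00332489  0.12580374] [ 0.0222667  -0.10650861] [-0.05158965 -0.15312718] [-0.15831712 -0.17050264] 27 12 8 6
[-1.24633626e-05  1.16152002e-01] [ 0.02622367 -0.11624107] [ 0.00226806 -0.15558563] [-0.11428704 -0.16608364] 27 12 8 5
[3.87604321e-05 1.16197166e-01] [ 0.02659739 -0.11617676] [ 0.00225531 -0.15475095] [-0.11429945 -0.165249  ] 27 12 8 5
case [ 0.54917632 -0.20349376] -0.08829857693928564
pivot [ 0.40594362 -0.19181977  0.046     ] -0.14370415640423576 -0.001002305097150271
knob [ 0.56076914 -0.27591627  0.062     ] 0.017934159732931446 -0.07111806427126051
tip [ 0.6781737  -0.33748292  0.046     ] 0.14031052269212899 -0.12209167783811595
latch [ 0.70548951 -0.21867261  0.04      ] 0.1570427622790707 -0.0013354112258344665
[(-90, np.int64(15)), (-86, np.int64(32)), (-82, np.int64(26)), (-78, np.int64(28)), (-74, np.int64(10)), (-22, np.int64(32)), (-18, np.int64(19)), (-14, np.int64(23)), (-10, np.int64(21)), (-6, np.int64(26)), (-2, np.int64(18)), (2, np.int64(26)), (6, np.int64(31)), (42, np.int64(27)), (46, np.int64(19)), (50, np.int64(16)), (54, np.int64(21)), (58, np.int64(17)), (62, np.int64(18)), (66, np.int64(17)), (82, np.int64(12)), (130, np.int64(17)), (134, np.int64(19))]
[(-90, np.int64(15)), (-86, np.int64(32)), (-82, np.int64(26)), (-78, np.int64(28)), (-74, np.int64(10)), (-22, np.int64(32)), (-18, np.int64(19)), (-14, np.int64(23)), (-10, np.int64(21)), (-6, np.int64(26)), (-2, np.int64(18)), (2, np.int64(26)), (6, np.int64(31)), (42, np.int64(27)), (46, np.int64(19)), (50, np.int64(16)), (54, np.int64(21)), (58, np.int64(17)), (62, np.int64(18)), (66, np.int64(17)), (82, np.int64(12)), (130, np.int64(17)), (134, np.int64(19))]
[(-30, np.int64(11)), (-26, np.int64(12)), (-22, np.int64(15)), (-18, np.int64(7)), (-14, np.int64(9)), (38, np.int64(15)), (70, np.int64(19)), (94, np.int64(7)), (98, np.int64(11)), (118, np.int64(8)), (122, np.int64(18))]
```

View pics/ortho.png

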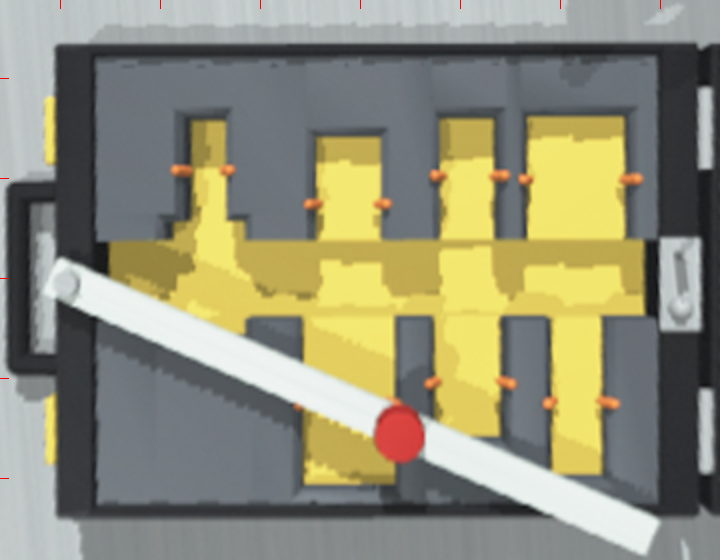

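```bash
cat >> h.py <<'E'
O=np.array([.5574,-.2055]); A=-.0883
ex=np.array([np.cos(A),np.sin(A)]); ey=np.array([-ex[1],ex[0]])
SX=dict(gauge=-.0866,pliers=-.0141,tester=.0458,spanner=.1008)
def cw(x,y,z): return np.r_[O+x*ex+y*ey,z]
def wc(p): d=np.asarray(p)[:2]-O; return np.r_[d@ex,d@ey]
E
python3 - <<'E'
from h import *
plan(cw(-.15+.175*np.cos(.413),-.175*np.sin(.413),.060),A-.413+np.pi/2)
E
```

```text
turn z -1.160 (alt 1.982) j6 -0.41 tilt [-0.001 -0.   ] shift cm [-2.29 -1.28 30.21] yaw y-axis 1.069
```

```bash
python3 -m pendant '[[[0,0,-0.145],[0,0,2],4.4],[[0,0,-0.145],[0,0,2],4.4],[[0,0,-0.145],[0,0,2],4.4],[[0,0,-0.145],[0,0,2],4.4],[[0,0,-0.145],[0,0,2],4.4],[[0,0,-0.145],[0,0,2],4.4],[[0,0,-0.145],[0,0,2],4.4],[[0,0,-0.145],[0,0,2],4.4]]'
python3 -m pendant '[[[0,0,0],[-1.2,-0.64,3],4.4],[[0,0,0],[-1.1,-0.64,3],4.4],[[0,0,0],[0,0,0],4.4],[[0,0,0],[0,0,0],4.4]]'
python3 - <<'E'
from h import *
plan(cw(-.15+.175*np.cos(.413),-.175*np.sin(.413),.060),A-.413+np.pi/2)
f=viewer.grab_frame("wrist"); cv2.imwrite("pics/w2.png",f["color"][:,:,::-1])
p=viewer.search_frame("knob",f)[:1]; print(p)
C=cloud(f); c=f["color"].astype(int); m=(c[...,0]>150)&(c[...,1]<80)&(c[...,2]<80)&(C[...,2]>.06)&(C[...,2]<.075); print(m.sum(),C[m].mean(0), cw(-.15+.175*np.cos(.413),-.175*np.sin(.413),.068))
E
```

```text
time_s: 4.65
tcp_pos: [0.5467, -0.2558, 0.2019]
eef_rot: [0.775, 3.044, -0.001]
force: [0.5, -0.0, 0.4]
finger_gap: 0.52
grasp_force: 0.0
time_s: 5.05
tcp_pos: [0.5609, -0.2772, 0.1423]
eef_rot: [-0.783, -3.041, -0.001]
force: [0.2, 0.1, 0.7]
finger_gap: 0.515
grasp_force: 0.0
turn z -0.003 (alt 3.139) j6 -1.59 tilt [-0.002  0.001] shift cm [-0.03  0.1   8.23] yaw y-axis 1.069
[{'position': [261.5, 155.5], 'conf': 0.85}]
768 [ 0.55992207 -0.27491285  0.06816219] [ 0.56145214 -0.27637125  0.068     ]
```

View pics/w2.png

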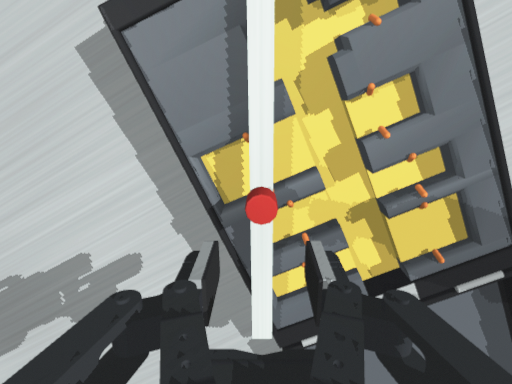

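The knob at (261,207) is centred between the fingers and the bar is upright in the image, so the alignment is good. I descend and begin the swing.

```bash
python3 -m pendant '[[[0,0,0],[0,0,2.8],4.4],[[0,0,0],[0,0,2.8],4.4],[[0,0,0],[0,0,2.6],4.4],[[0,0,0],[0,0,0],4.4],[[0,0,0.1],[0.08,-1.75,0],4.4],[[0,0,0.1],[0.08,-1.75,0],4.4],[[0,0,0.1],[0.08,-1.75,0],4.4],[[0,0,0],[0,0,0],4.4]]'
python3 - <<'E'
from h import *
s=r.sense(); p=wc(s["tcp_pos"])+[.15,0]; print(np.hypot(*p),-np.arctan2(p[1],p[0]),s["tcp_pos"][2],s["force"])
plan(cw(0,0,.2),A-.713+np.pi/2)
E
```

```text
time_s: 5.95
tcp_pos: [0.5306, -0.3201, 0.0631]
eef_rot: [1.228, 2.888, -0.002]
force: [0.3, 0.6, 0.6]
finger_gap: 0.515
grasp_force: 0.0
0.17714626814922918 0.7178662621911407 0.06309897407551249 [0.29811348 0.5957885  0.60517091]
turn z -0.003 (alt 3.139) j6 -1.38 tilt [ 0.003 -0.003] shift cm [  6.32   9.9  -13.71] yaw y-axis 0.769
```

```bash
python3 -m pendant '[[[0,0,0.115],[0.12,-2.02,0],4.4],[[0,0,0.115],[0.12,-2.02,0],4.4],[[0,0,0.115],[0.12,-2.02,0],4.4],[[0,0,0.115],[0.12,-2.02,0],4.4],[[0,0,0.115],[0.12,-2.02,0],4.4],[[0,0,0.115],[0.12,-2.02,0],4.4],[[0,0,0.115],[0.12,-2.02,0],4.4],[[0,0,0.115],[0.12,-2.02,0],4.4]]'
python3 -m pendant '[[[0,0,0],[0,0,0],4.4],[[0,0,0],[0,0,0],4.4],[[0,0,0],[0,0.6,0],4.4],[[0,0,0],[0,0,-4],4.4],[[0,0,0],[0,0,-5],4.4],[[0,0,0],[0,0,-5],8],[[0,0,0],[0,0,-5],8],[[0,0,0],[0,0,-5],8]]'
python3 - <<'E'
from h import *
f=viewer.grab_frame("top"); C=cloud(f); c=f["color"].astype(int)
m=(c[...,0]>120)&(c[...,1]<70)&(c[...,2]<70)&(C[...,2]>.055)&(C[...,2]<.075)&(C[...,1]<-.2); print(m.sum()); w=np.median(C[m],0); p=wc(w)+[.15,0]; print("keeper",w,np.hypot(*p),-np.arctan2(p[1],p[0]))
# tools: colour/height masks
def seg(n,hi):
    out=[]
    for d in viewer.cut_out(n+"_mid",f)[:4]:
        m=d["region"]; P=C[m]; P=P[(P[:,2]>.006)&(P[:,2]<.04)]
        if len(P)<20: continue
        (cx,cy),(w,h),a=cv2.minAreaRect(P[:,:2].astype(np.float32)); a=np.radians(a if w>h else a+90)
        print(n,round(d["conf"],2),np.round(P.mean(0),3),"rect",np.round([cx,cy,w,h,a],3),"rgb",np.median(c[m],0))
for n in("gauge","pliers","tester","spanner"): seg(n,0)
x=f["color"][120:280,170:345,::-1]; cv2.imwrite("pics/tools.png",cv2.resize(x,None,fx=4,fy=3.5*4/3.5,interpolation=cv2.INTER_CUBIC)[:600])
s=r.sense(); print(s["tcp_pos"],s["joints"])
E
```

```text
time_s: 6.75
tcp_pos: [0.3826, -0.3664, 0.0624]
eef_rot: [2.382, 2.042, 0.001]
force: [0.7, -0.0, -0.5]
finger_gap: 0.515
grasp_force: 0.2
time_s: 7.55
tcp_pos: [0.389, -0.3661, 0.3032]
eef_rot: [2.378, 2.05, 0.001]
force: [0.2, -0.9, -0.3]
finger_gap: 0.937
grasp_force: 0.0
35
keeper [ 0.38090843 -0.36284779  0.06713099] 0.17271113846526984 1.639915847502467
pliers 0.87 [0.603 0.094 0.017] rect [0.606 0.091 0.038 0.164 1.887] rgb [122. 102. 103.]
pliers 0.79 [0.775 0.033 0.017] rect [0.781 0.031 0.168 0.042 0.244] rgb [104.  66. 128.]
pliers 0.75 [0.618 0.32  0.022] rect [0.62  0.324 0.154 0.032 1.321] rgb [134. 140. 154.]
pliers 0.67 [ 0.682 -0.218  0.021] rect [ 0.709 -0.249  0.697  0.354  0.014] rgb [78. 82. 79.]
tester 0.8 [0.619 0.323 0.022] rect [0.621 0.327 0.159 0.032 1.321] rgb [126. 132. 150.]
tester 0.56 [0.373 0.586 0.023] rect [0.373 0.592 0.159 0.032 1.475] rgb [105.  61. 125.]
tester 0.5 [0.603 0.096 0.017] rect [0.607 0.092 0.041 0.166 1.887] rgb [122.  105.5 107. ]
tester 0.47 [ 0.399 -0.251  0.03 ] rect [ 0.387 -0.313  0.242  0.025  1.404] rgb [161. 165. 160.]
spanner 0.59 [0.446 0.109 0.016] rect [0.452 0.098 0.048 0.173 1.908] rgb [121. 132. 126.]
[ 0.38845348 -0.36605074  0.30063498] [-8.35035617e-01  2.07842618e-01  1.49713698e+00  2.60762077e-04
  1.43544492e+00 -6.86063404e-01]
```

Keeper is open at 1.64 rad. Pliers, tester and spanner are located, with no gauge so far. I go to a viewpoint above the spanner.

```bash
python3 - <<'E'
from h import *
plan([.449,.106,.20],.337)
E
```

```text
turn z -0.486 (alt 2.656) j6 -0.69 tilt [ 0.001 -0.001] shift cm [42.56 21.32 10.04] yaw y-axis 0.337
```

View pics/tools.png

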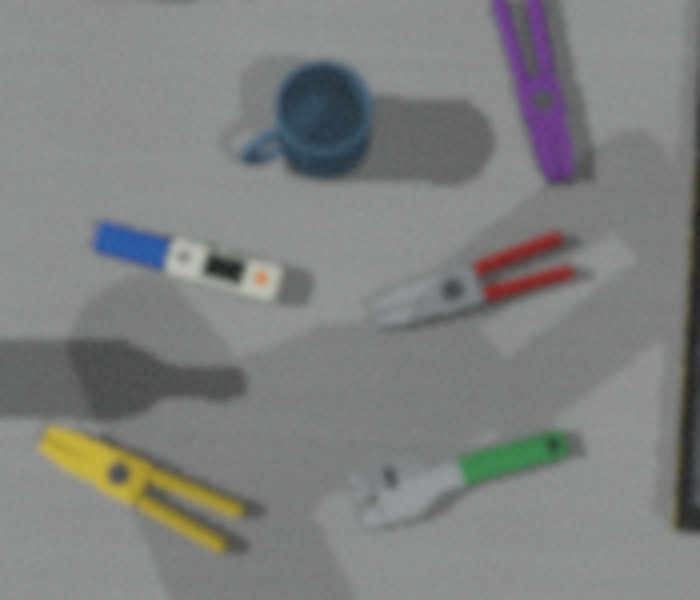

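All three tools have their head, jaws or cap to the left (+y): spanner head at about (385,490), pliers jaws at (385,305), tester cap at (125,245).

```bash
python3 -m pendant '[[[0,0,-0.1215],[0,0,0],8.5],[[0,0,-0.1215],[0,0,0],8.5],[[0,0,-0.1215],[0,0,0],8.5],[[0,0,-0.1215],[0,0,0],8.5],[[0,0,0],[4.25,2.13,0],8.5],[[0,0,0],[4.25,2.13,0],8.5],[[0,0,0],[4.25,2.13,0],8.5],[[0,0,0],[4.25,2.13,1]]]' ; python3 -m pendant '[[[0,0,-0.1215],[0,0,0],8.5],[[0,0,-0.1215],[0,0,0],8.5],[[0,0,-0.1215],[0,0,0],8.5],[[0,0,-0.1215],[0,0,0],8.5],[[0,0,0],[4.25,2.13,0],8.5],[[0,0,0],[4.25,2.13,0],8.5],[[0,0,0],[4.25,2.13,0],8.5],[[0,0,0],[4.25,2.13,1],8.5]]'
python3 -m pendant '[[[0,0,0],[4.25,2.13,1],8.5],[[0,0,0],[4.25,2.13,2],8.5],[[0,0,0],[4.25,2.13,2],8.5],[[0,0,0],[4.25,2.13,2],8.5],[[0,0,0],[4.25,2.13,2],8.5],[[0,0,0],[4.25,2.13,0],8.5],[[0,0,0],[0,0,0],8.5],[[0,0,0],[0,0,0],8.5]]'
cat >> h.py <<'E'
def look(name, zt, off, pic=None, expect=None):
    """wrist look: fit rotated rect to tool seen; off = mid offset along axis from rect centre (towards +y of the tool)"""
    f=viewer.grab_frame("wrist"); s=r.sense(); C=cloud(f); c=f["color"]
    if pic: cv2.imwrite(pic,c[:,:,::-1])
    R=Ro.from_rotvec(s["eef_rot"]).as_matrix()
    for d in viewer.cut_out(name+"_mid",f)[:2]:
        m=d["region"]; P=C[m]; P=P[(P[:,2]>zt*.4)&(P[:,2]<zt+.01)]
        if len(P)<50: continue
        (cx,cy),(w,h),a=cv2.minAreaRect(P[:,:2].astype(np.float32)); a=np.radians(a if w>h else a+90)
        u=np.array([np.cos(a),np.sin(a)])
        if u@R[:2,0]<0: u=-u
        mid=np.array([cx,cy])+off*u; yaw=np.arctan2(u[1],u[0])
        print(name,round(d["conf"],2),"size",np.round([max(w,h),min(w,h)],4),"ztop %.3f"%np.percentile(P[:,2],80),"mid",np.round(mid,4),"yaw %.3f"%yaw,"rgb",np.median(c[m],0))
        if expect is None or np.linalg.norm(mid-expect)<.05: return mid,yaw
E
python3 - <<'E'
from h import *
mid,yaw=look("spanner",.016,.009,"pics/w3.png")
plan([*mid,.02],yaw-np.pi/2)
E
```

```text
time_s: 8.6
tcp_pos: [0.4122, -0.1759, 0.2891]
eef_rot: [-1.819, -2.56, -0.0]
force: [0.9, -0.1, 0.0]
finger_gap: 0.999
grasp_force: 0.0
time_s: 9.4
tcp_pos: [0.4469, 0.1006, 0.2009]
eef_rot: [-1.813, -2.562, 0.005]
force: [-0.4, -0.4, -0.1]
finger_gap: 0.995
grasp_force: 0.0
spanner 0.67 size [0.3758 0.0708] ztop 0.022 mid [ 0.5696 -0.115 ] yaw 3.100 rgb [47. 48. 48.]
turn z -1.193 (alt 1.948) j6 -0.21 tilt [-0.002 -0.001] shift cm [-13.15 -20.83  18.17] yaw y-axis 1.529schema error: expected 3 entries
```

View pics/w3.png

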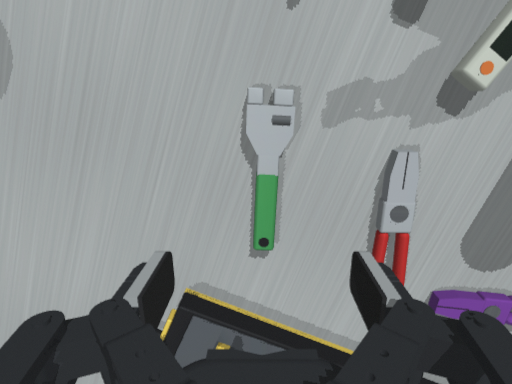

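The spanner is at (265,170), head up, nearly aligned with the tool axis. The network's mask latched onto the fingers, so I segment by height around the expected position instead.

```bash
cat >> h.py <<'E'
def look2(zt, off, expect, pic=None):
    f=viewer.grab_frame("wrist"); s=r.sense(); C=cloud(f)
    if pic: cv2.imwrite(pic,f["color"][:,:,::-1])
    R=Ro.from_rotvec(s["eef_rot"]).as_matrix()
    m=(C[...,2]>max(.006,zt*.5))&(C[...,2]<zt+.008)&(f["depth"]>0)&(np.linalg.norm(C[...,:2]-expect,axis=-1)<.12)
    n,l,st,_=cv2.connectedComponentsWithStats(m.astype(np.uint8),connectivity=8)
    i=1+np.argmax([ (l==k).sum()/(.02+np.linalg.norm(np.median(C[l==k][:,:2],0)-expect)) for k in range(1,n)])
    P=C[l==i]; (cx,cy),(w,h),a=cv2.minAreaRect(P[:,:2].astype(np.float32)); a=np.radians(a if w>h else a+90)
    u=np.array([np.cos(a),np.sin(a)])
    if u@R[:2,0]<0: u=-u
    mid=np.array([cx,cy])+off*u; yaw=np.arctan2(u[1],u[0]); v=np.array([-u[1],u[0]])
    rel=P[:,:2]-mid; al=rel@u; near=abs(al)<.012
    lo,hi=np.percentile(rel[near]@v,[2,98]); print("n",len(P),"size",np.round([max(w,h),min(w,h)],4),"ztop %.4f"%np.percentile(P[:,2],70),"mid",np.round(mid,4),"yaw %.3f"%yaw,"width at mid",np.round([lo,hi],4),"rgb",np.median(f["color"][l==i],0))
    sl=[]; 
    for t in np.arange(al.min()+.01,al.max()-.01,.01):
        q=rel[abs(al-t)<.005]@v
        if len(q)>5: sl.append((t,(np.percentile(q,3)+np.percentile(q,97))/2))
    k=np.polyfit(*np.array(sl).T,1); print("centreline: dyaw %.3f offset %.4f"%(k[0],k[1]))
    return mid,yaw
E
python3 - <<'E'
from h import *
mid,yaw=look2(.016,.009,np.array([.449,.106]))
plan([*mid,.02],yaw-np.pi/2)
E
```

```text
n 4776 size [0.1773 0.0478] ztop 0.0168 mid [0.4525 0.1091] yaw 1.890 width at mid [-0.0093  0.0123] rgb [164. 171. 175.]
centreline: dyaw -0.027 offset 0.0017
turn z 0.015 (alt -3.127) j6 -0.21 tilt [-0.002 -0.001] shift cm [ 0.87  0.84 18.2 ] yaw y-axis 0.319
```

```bash
python3 -m pendant '[[[0,0,0.015],[0.9,0.7,4],4],[[0,0,0],[0,0,4.5],4],[[0,0,0],[0,0,4.5],4],[[0,0,0],[0,0,3],4],[[0,0,0],[0,0,1.5],4],[[0,0,0],[0,0,0.5],4],[[0,0,0],[0,0,0.2],4],[[0,0,0],[0,0,0],4]]' 80
python3 -c "
from h import *
s=r.sense();print(s['tcp_pos'],s['force']);plan([.4525,.1091,.014])"
```

```text
time_s: 10.35
tcp_pos: [0.4526, 0.1095, 0.0214]
eef_rot: [1.84, 2.545, 0.001]
force: [0.2, -1.7, 0.9]
finger_gap: 0.469
grasp_force: 0.0
[0.45257421 0.10953835 0.02136525] [ 0.15018774 -1.66714149  0.94882737]
turn z 0.000 (alt 0.000) j6 -0.17 tilt [0.001 0.   ] shift cm [-0.04 -0.02  0.74] yaw y-axis 0.319
```

```bash
python3 -m pendant '[[[0,0,0],[0,0,0.4],4],[[0,0,0],[0,0,0.3],3.5],[[0,0,0],[0,0,0],2],[[0,0,0],[0,0,0],2],[[0,0,0],[0,0,0],2],[[0,0,0],[0,0,0],2]]' 80
python3 -m pendant '[[[0,0,0],[0,0,-1],2],[[0,0,0],[0,0,-3],2],[[0,0,0],[0,0,-4],2],[[0,0,0],[0,0,-4],2],[[0,0,0],[0,0,0],2]]'
python3 -c "
from h import *
plan(cw(SX['spanner'],0,.13),A);print(SX)"
```

```text
time_s: 10.95
tcp_pos: [0.4517, 0.1102, 0.0143]
eef_rot: [1.839, 2.547, 0.0]
force: [-2.0, -0.5, 5.9]
finger_gap: 0.257
grasp_force: 79.1
time_s: 11.45
tcp_pos: [0.4557, 0.1109, 0.139]
eef_rot: [1.834, 2.541, 0.013]
force: [1.4, -0.3, -2.6]
finger_gap: 0.252
grasp_force: 79.0
turn z 0.409 (alt -2.733) j6 -0.17 tilt [0.011 0.002] shift cm [-30.63  22.99   1.07] yaw y-axis -0.088
{'gauge': -0.0866, 'pliers': -0.0141, 'tester': 0.0458, 'spanner': 0.1008}
```

```bash
python3 -m pendant '[[[0,0,0.136],[0,0,0],2],[[0,0,0.136],[0,0,0],2],[[0,0,0.136],[0,0,0],2],[[0,0,0],[-3.8,2.85,0],2],[[0,0,0],[-3.8,2.85,0],2],[[0,0,0],[-3.8,2.85,0],2],[[0,0,0],[-3.8,2.85,0],2],[[0,0,0],[-3.8,2.85,0],2]]'
python3 -m pendant '[[[0,0,0],[-3.8,2.85,0],2],[[0,0,0],[-3.8,2.85,0],2],[[0,0,0],[-3.8,2.85,0],2],[[0,0,0],[0,0,0],2],[[0,0,0],[0,0,0],2],[[0,0,0],[0,0,0],2]]'
python3 - <<'E'
from h import *
plan(cw(SX['spanner'],.0013,.13),A)
f=viewer.grab_frame("wrist"); cv2.imwrite("pics/w4.png",f["color"][:,:,::-1])
f=viewer.grab_frame("top"); cv2.imwrite("pics/t4.png",f["color"][:,:,::-1])
E
```

```text
time_s: 12.25
tcp_pos: [0.577, -0.093, 0.1328]
eef_rot: [-2.316, -2.121, 0.001]
force: [1.0, -0.4, -2.4]
finger_gap: 0.25
grasp_force: 79.0
time_s: 12.85
tcp_pos: [0.6506, -0.2115, 0.1324]
eef_rot: [-2.314, -2.12, 0.002]
force: [-0.3, -0.7, -2.8]
finger_gap: 0.254
grasp_force: 79.2
turn z 0.001 (alt -3.141) j6 -0.29 tilt [-0.003  0.002] shift cm [-0.1   0.74  0.24] yaw y-axis -0.088
```

View pics/w4.png

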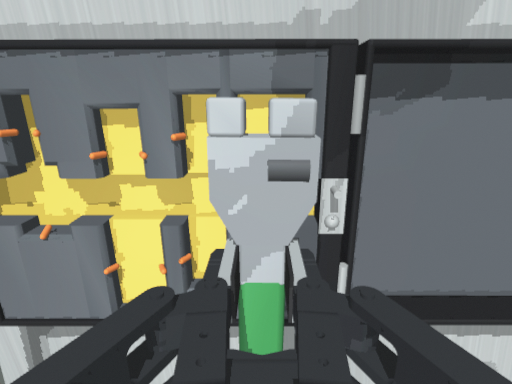

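View pics/t4.png

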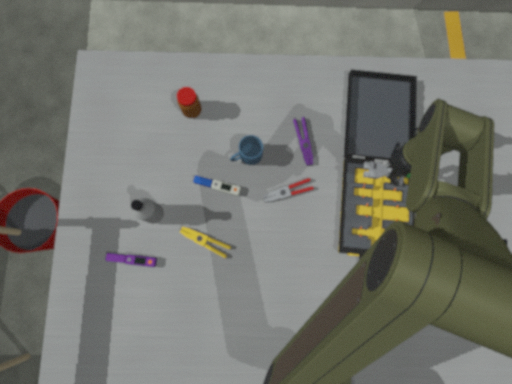

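Wrist: the spanner is held straight, with the head at (262,118). Top view: no gauge anywhere that shows. I check the held spanner's position along its axis using the cloud.

```bash
python3 - <<'E'
from h import *
f=viewer.grab_frame("wrist"); s=r.sense(); R=Ro.from_rotvec(s["eef_rot"]).as_matrix()
C=cloud(f); T=(C-s["tcp_pos"])@R   # tool coords
c=f["color"].astype(int)
g=(c[...,1]>110)&(c[...,0]<90)&(c[...,2]<110)&(abs(T[...,1])<.03)
print("green x max",np.percentile(T[g][:,0],[50,98,99.5]),"z",np.median(T[g][:,2]),"y",np.percentile(T[g][:,1],[2,98]))
h=(abs(T[...,2]-np.median(T[g][:,2]))<.012)&(T[...,0]>.03)&(T[...,0]<.12)&(abs(T[...,1])<.035)
print("head x",np.percentile(T[h][:,0],[1,99.5]),"y",np.percentile(T[h][:,1],[.5,99.5]),"z front/back",np.median(T[h&(T[...,0]>.06)][:,2]))
# case features now: far-rim inner etc; insert edges of spanner cutout at y .03.. .07
X=(C[...,:2]-O)@ex; Y=(C[...,:2]-O)@ey; z=C[...,2]
for y0 in (.05,.06,.07,.078,.083,.088,.1): 
    m=(abs(Y-y0)<.003)&(z<.05); o=np.argsort(X[m]); x=X[m][o]; zz=z[m][o]
    b=[(round(1000*(k)),round(1000*np.median(zz[abs(x-k)<.0015]),0)) for k in np.arange(-.05,.175,.004) if (abs(x-k)<.0015).sum()>2]; print(y0,[f"{i}:{j:.0f}" for i,j in b])
E
```

```text
green x max [-0.02900868 -0.00846734 -0.00750746] z -0.0014920191460491 y [-0.01034144  0.01097709]
head x [0.03060021 0.07915448] y [-0.02267237  0.02465534] z front/back -0.0014935644493816952
0.05 ['-50:32', '-46:32', '-42:33', '-38:33', '-34:31', '-30:19', '-26:18', '-22:18', '-18:19', '-14:18', '-10:18', '-6:18', '-2:19', '2:29', '6:32', '10:32', '14:33', '18:33', '22:33', '26:32', '30:30', '34:13', '38:13', '42:13', '46:13', '50:13', '138:32', '142:36', '146:37', '150:37', '154:37', '158:36', '166:29', '170:34']
0.06 ['-50:33', '-46:33', '-42:32', '-38:32', '-34:31', '-30:19', '-26:18', '-22:18', '-18:18', '-14:18', '-10:19', '-6:19', '-2:19', '2:30', '6:32', '10:33', '14:32', '18:33', '22:32', '26:33', '30:28', '34:12', '38:13', '42:12', '46:13', '50:13', '82:20', '86:20', '90:20', '94:21', '98:20', '134:33', '138:32', '142:36', '146:37', '150:37', '154:36', '158:37', '162:38', '166:35', '170:34']
0.07 ['-50:32', '-46:33', '-42:32', '-38:33', '-34:30', '-30:19', '-26:19', '-22:19', '-18:19', '-14:18', '-10:19', '-6:18', '-2:19', '2:30', '6:32', '10:32', '14:32', '18:32', '22:3
[... 1528 characters left out ...]
32', '106:32', '110:32', '114:32', '118:32', '122:32', '126:32', '130:32', '134:32', '138:32', '142:37', '146:36', '150:37', '154:36', '158:37', '162:38', '166:36', '170:34']
0.1 ['-50:33', '-46:32', '-42:32', '-38:32', '-34:32', '-30:32', '-26:32', '-22:33', '-18:33', '-14:32', '-10:33', '-6:33', '-2:33', '2:33', '6:33', '10:33', '14:33', '18:32', '22:32', '26:32', '30:32', '34:32', '38:32', '42:33', '46:33', '50:32', '54:33', '58:33', '62:32', '66:33', '70:32', '74:32', '78:32', '82:32', '86:33', '90:33', '94:33', '98:32', '102:32', '106:32', '110:32', '114:32', '118:33', '122:32', '126:33', '130:33', '134:33', '138:32', '142:37', '146:37', '150:37', '154:37', '158:36', '166:29', '170:34']
```

The held spanner's head ends 79 mm ahead of the TCP and is centred, and the cutout edges confirm a seat x of about 101 mm. I insert.

```bash
python3 -m pendant '[[[0,0,0],[-0.1,0.7,2],2],[[0,0,0],[0,0,3],2],[[0,0,0],[0,0,2.5],2],[[0,0,0],[0,0,0],2],[[0,0,0],[0,0,0.4],2],[[0,0,0],[0,0,0.3],2]]' 100
python3 -m pendant '[[[0,0,0],[0,0,0.3],2],[[0,0,0],[0,0,0.3],2],[[0,0,0],[0,0,0.3],2],[[0,0,0],[0,0,0.3],2],[[0,0,0],[0,0,0.3],2],[[0,0,0],[0,0,0],2]]'
python3 -c "
from h import *
s=r.sense();print(wc(s['tcp_pos']),s['tcp_pos'],s['force'],s['wrist_torque'])"
```

```text
time_s: 13.6
tcp_pos: [0.6603, -0.2143, 0.0533]
eef_rot: [2.314, 2.12, 0.002]
force: [0.2, 0.1, -1.7]
finger_gap: 0.253
grasp_force: 81.8
time_s: 14.2
tcp_pos: [0.658, -0.2143, 0.0363]
eef_rot: [-2.316, -2.121, 0.002]
force: [-2.1, -1.2, -5.2]
finger_gap: 0.249
grasp_force: 81.6
[1.00939643e-01 5.67823149e-05] [ 0.6579514  -0.21434483  0.03626384] [-2.08923839 -1.22375046 -5.19360149] [-0.03675717  0.26615492  0.09293185]
```

```bash
python3 -m pendant '[[[0,0,0],[0,0,0.3],2],[[0,0,0],[0,0,0],2]]'
python3 -m pendant '[[[0,0,0],[0,0,0.3],2],[[0,0,0],[0,0,0],2]]'
python3 - <<'E'
from h import *
f=viewer.grab_frame("wrist"); s=r.sense(); C=cloud(f)
X=(C[...,:2]-O)@ex; Y=(C[...,:2]-O)@ey; z=C[...,2]; 
for a,b in((.055,.075),(.03,.045)):
    m=(abs(X-.1008)<.012)&(Y>a)&(Y<b)&(z>.02)&(z<.07); print(np.percentile(z[m],[10,50,90]))
m=(abs(X-.015)<.004)&(Y>.03)&(Y<.08); print("insert",np.median(z[m]))
E
```

```text
time_s: 14.4
tcp_pos: [0.6582, -0.2142, 0.0344]
eef_rot: [-2.316, -2.121, 0.002]
force: [-5.4, 1.4, 6.6]
finger_gap: 0.256
grasp_force: 82.9
time_s: 14.6
tcp_pos: [0.6582, -0.2142, 0.0343]
eef_rot: [-2.316, -2.122, 0.001]
force: [-10.0, 2.6, 20.7]
finger_gap: 0.253
grasp_force: 84.8
[0.020753   0.03614861 0.0371178 ]
[0.03569573 0.03649465 0.03725366]
insert 0.03245142012712156
```

```bash
python3 -m pendant '[[[0,0,0],[0,0,-0.2],3.4],[[0,0,0],[0,0,0],3.4],[[0,0,0],[0,0,0],3.4],[[0,0,0],[0,0,-2],3.4],[[0,0,0],[0,0,-4],5],[[0,0,0],[0,0,-4],8.5],[[0,0,0],[0,0,-4],8.5],[[0,0,0],[0,0,0],8.5]]'
cat >> h.py <<'E'
def level(sx,ranges,w=.008,pic=None):
    f=viewer.grab_frame("wrist"); C=cloud(f)
    if pic: cv2.imwrite(pic,f["color"][:,:,::-1])
    X=(C[...,:2]-O)@ex; Y=(C[...,:2]-O)@ey; z=C[...,2]
    for a,b in ranges:
        m=(abs(X-sx)<w)&(Y>a)&(Y<b)&(z>.025)&(z<.07); print((a,b),m.sum(),np.round(np.median(z[m]),4) if m.sum() else None)
    m=(abs(X-.015)<.004)&(abs(Y-.055)<.025); print("insert",np.median(z[m]))
E
python3 - <<'E'
from h import *
level(SX["spanner"],[(-.09,-.06),(-.05,-.02),(-.01,.01),(.03,.05),(.055,.075)])
plan([.601,.107,.20],1.887-np.pi/2)
f=viewer.grab_frame("top"); C=cloud(f)
for d in viewer.cut_out("pliers_mid",f)[:4]+viewer.cut_out("tester_mid",f)[:3]:
    print(round(d["conf"],2),np.median(C[d["region"]],0).round(3),np.median(f["color"][d["region"]],0))
E
```

```text
time_s: 15.45
tcp_pos: [0.6638, -0.2159, 0.1797]
eef_rot: [2.308, 2.113, 0.01]
force: [1.3, -0.1, 0.3]
finger_gap: 0.99
grasp_force: 0.0
(-0.09, -0.06) 431 0.0364
(-0.05, -0.02) 470 0.0364
(-0.01, 0.01) 351 0.0364
(0.03, 0.05) 394 0.0366
(0.055, 0.075) 288 0.0364
insert 0.03248269517540925
turn z -0.404 (alt 2.737) j6 -0.29 tilt [ 0.008 -0.003] shift cm [32.52  4.24 -2.49] yaw y-axis 0.316
0.82 [0.602 0.097 0.017] [143.5 127.  129. ]
0.56 [0.774 0.031 0.017] [ 99.  66. 123.]
0.55 [0.441 0.368 0.017] [173.5 160.   67. ]
0.69 [0.373 0.586 0.023] [109.  63. 131.]
0.64 [0.619 0.322 0.022] [117. 121. 142.]
0.45 [0.742 0.22  0.033] [54. 74. 86.]
```

Spanner is seated level at 36.4 mm. Now the pliers.

```bash
python3 -m pendant '[[[0,0,-0.135],[0,0,-1],8.5],[[0,0,-0.135],[0,0,-1],8.5],[[0,0,-0.135],[0,0,0],8.5],[[0,0,0],[4.6,0.6,0],8.5],[[0,0,0],[4.6,0.6,0],8.5],[[0,0,0],[4.6,0.6,0],8.5],[[0,0,0],[4.6,0.6,0],8.5],[[0,0,0],[4.6,0.6,0],8.5]]'
python3 -m pendant '[[[0,0,0],[4.6,0.6,0],8.5],[[0,0,0],[4.6,0.6,0],8.5],[[0,0,0],[0,0,0],8.5],[[0,0,0],[0,0,0],8.5]]'
python3 - <<'E'
from h import *
mid,yaw=look2(.018,.0165,np.array([.601,.107]))
plan([*mid,.02],yaw-np.pi/2)
E
```

```text
time_s: 16.45
tcp_pos: [0.6142, 0.0153, 0.1903]
eef_rot: [-1.842, -2.541, 0.003]
force: [0.3, 1.5, 0.1]
finger_gap: 0.994
grasp_force: 0.0
time_s: 16.85
tcp_pos: [0.5974, 0.1058, 0.1909]
eef_rot: [-1.838, -2.545, 0.004]
force: [0.3, -0.7, -0.4]
finger_gap: 0.991
grasp_force: 0.0
n 4319 size [0.1715 0.0418] ztop 0.0185 mid [0.6063 0.1088] yaw 1.883 width at mid [-0.0143  0.0195] rgb [174. 168. 172.]
centreline: dyaw 0.023 offset 0.0026
turn z 0.006 (alt -3.135) j6 -0.21 tilt [-0.003 -0.001] shift cm [ 0.14  0.98 17.11] yaw y-axis 0.312
```

```bash
python3 -m pendant '[[[0,0,-0.015],[0.15,0.75,4],6],[[0,0,0],[0,0,4.5],6],[[0,0,0],[0,0,4.5],6],[[0,0,0],[0,0,3],6],[[0,0,0],[0,0,1],6],[[0,0,0],[0,0,0.5],5.5],[[0,0,0],[0,0,0],5],[[0,0,0],[0,0,0],5]]' 80
python3 -c "
from h import *
plan([.6063,.1088,.0145])"
```

```text
time_s: 17.7
tcp_pos: [0.6069, 0.1082, 0.0193]
eef_rot: [1.823, 2.555, 0.003]
force: [0.6, 0.5, 0.1]
finger_gap: 0.586
grasp_force: 0.0
turn z 0.000 (alt 0.000) j6 -0.22 tilt [0.003 0.   ] shift cm [ 0.08 -0.04  0.48] yaw y-axis 0.331
```

```bash
python3 -m pendant '[[[0,0,0],[0.08,-0.1,0.4],5],[[0,0,0],[0,0,0],3],[[0,0,0],[0,0,0],3],[[0,0,0],[0,0,0],3],[[0,0,0],[0,0,0],3],[[0,0,0],[0,0,0],3]]' 90
python3 -m pendant '[[[0,0,0],[0,0,-1],3],[[0,0,0],[0,0,-3],3],[[0,0,0],[0,0,-4],3],[[0,0,0],[0,0,-4],3],[[0,0,0],[0,0,0],3]]'
python3 -c "
from h import *
plan(cw(SX['pliers'],0,.13),A)"
```

```text
time_s: 18.3
tcp_pos: [0.6041, 0.1091, 0.0151]
eef_rot: [1.823, 2.558, 0.001]
force: [-1.9, -0.6, 6.1]
finger_gap: 0.39
grasp_force: 90.5
time_s: 18.8
tcp_pos: [0.6085, 0.1096, 0.1405]
eef_rot: [1.818, 2.551, 0.013]
force: [1.8, 0.7, -3.0]
finger_gap: 0.392
grasp_force: 90.4
turn z 0.421 (alt -2.721) j6 -0.22 tilt [0.013 0.001] shift cm [-31.84  -3.73   0.92] yaw y-axis -0.088
```

```bash
python3 -m pendant '[[[0,0,0.14],[0,0,0],3],[[0,0,0.14],[0,0,0],3],[[0,0,0.14],[0,0,0],3],[[0,0,0],[-4.5,-0.5,0],3],[[0,0,0],[-4.5,-0.5,0],3],[[0,0,0],[-4.5,-0.5,0],3],[[0,0,0],[-4.5,-0.5,0],3],[[0,0,0],[-4.5,-0.5,0],3]]'
python3 -m pendant '[[[0,0,0],[-4.5,-0.5,0],3],[[0,0,0],[-4.5,-0.5,0],3],[[0,0,0],[0,0,0],3],[[0,0,0],[0,0,0],3],[[0,0,0],[0,0,0],3]]'
cat >> h.py <<'E'
def held(h, xr, pic=None):
    "tool-frame extents of the held thing ahead of fingers"
    f=viewer.grab_frame("wrist"); s=r.sense(); R=Ro.from_rotvec(s["eef_rot"]).as_matrix(); T=(cloud(f)-s["tcp_pos"])@R
    if pic: cv2.imwrite(pic,f["color"][:,:,::-1])
    m=(abs(T[...,2]-h)<.008)&(T[...,0]>xr[0])&(T[...,0]<xr[1])&(abs(T[...,1])<.04)
    P=T[m]; print("x",np.round(np.percentile(P[:,0],[.5,99.7]),4))
    for a in np.arange(xr[0],P[:,0].max()-.004,.012):
        q=P[abs(P[:,0]-a)<.004]
        if len(q)>5: print(" x %.3f y %.4f %.4f z %.4f"%(a,*np.percentile(q[:,1],[2,98]),np.median(q[:,2])))
    X=(cloud(f)[...,:2]-O)@ex
E
python3 - <<'E'
from h import *
held(-.003,(.02,.12))
plan(cw(SX['pliers'],.001,.13),A)
E
```

```text
time_s: 19.6
tcp_pos: [0.5581, -0.1142, 0.133]
eef_rot: [-2.315, -2.121, 0.001]
force: [0.1, -0.0, -1.7]
finger_gap: 0.396
grasp_force: 90.2
time_s: 20.1
tcp_pos: [0.541, -0.2007, 0.1332]
eef_rot: [-2.316, -2.12, 0.0]
force: [0.1, 0.8, -2.6]
finger_gap: 0.393
grasp_force: 90.2
x [0.0202 0.0685]
 x 0.020 y -0.0139 0.0150 z -0.0028
 x 0.032 y -0.0136 0.0151 z -0.0028
 x 0.044 y -0.0135 0.0148 z -0.0028
 x 0.056 y -0.0114 0.0127 z -0.0028
turn z 0.001 (alt -3.140) j6 -0.34 tilt [-0.001  0.001] shift cm [-0.27  0.25  0.33] yaw y-axis -0.088
```

```bash
python3 -m pendant '[[[0,0,0],[-0.26,0.1,2],3],[[0,0,0],[0,0,3],3],[[0,0,0],[0,0,2.7],3],[[0,0,0],[0,0,0],3],[[0,0,0],[0,0,0.4],3],[[0,0,0],[0,0,0.3],3]]' 110
python3 -m pendant '[[[0,0,0],[0,0,0.3],3],[[0,0,0],[0,0,0.3],3],[[0,0,0],[0,0,0.3],3],[[0,0,0],[0,0,0.3],3],[[0,0,0],[0,0,0.2],3],[[0,0,0],[0,0,0],3]]'
python3 -c "
from h import *
s=r.sense();print(wc(s['tcp_pos']),s['tcp_pos'],s['force'],s['wrist_torque'])"
```

```text
time_s: 20.75
tcp_pos: [0.5437, -0.2042, 0.0508]
eef_rot: [2.314, 2.121, 0.002]
force: [-0.3, 0.6, -3.1]
finger_gap: 0.388
grasp_force: 110.7
time_s: 21.35
tcp_pos: [0.5425, -0.2041, 0.037]
eef_rot: [2.317, 2.121, 0.002]
force: [-0.4, 3.3, 3.6]
finger_gap: 0.387
grasp_force: 111.4
[-1.49658546e-02  9.98042576e-05] [ 0.54250125 -0.20408082  0.03701454] [-0.41961789  3.28788625  3.60538378] [-0.05054344  0.29694286  0.13828714]
```

```bash
python3 -m pendant '[[[0,0,0],[0,0,0.3],3],[[0,0,0],[0,0,0.2],3],[[0,0,0],[0,0,0],3]]'
python3 -m pendant '[[[0,0,0],[0,0,0.15],3],[[0,0,0],[0,0,0],3]]'
python3 - <<'E'
from h import *
level(SX["pliers"],[(.03,.045),(.05,.065)])
E
```

```text
time_s: 21.65
tcp_pos: [0.5429, -0.204, 0.0333]
eef_rot: [2.317, 2.119, 0.003]
force: [-2.9, 3.5, 15.8]
finger_gap: 0.389
grasp_force: 113.0
time_s: 21.85
tcp_pos: [0.5429, -0.204, 0.0331]
eef_rot: [2.317, 2.119, 0.004]
force: [-5.4, 4.8, 26.9]
finger_gap: 0.389
grasp_force: 114.3
(0.03, 0.045) 1155 0.036
(0.05, 0.065) 1323 0.036
insert 0.03248401995846813
```

```bash
python3 -m pendant '[[[0,0,0],[0,0,-0.2],4.8],[[0,0,0],[0,0,0],4.8],[[0,0,0],[0,0,0],4.8],[[0,0,0],[0,0,-2],4.8],[[0,0,0],[0,0,-4],5],[[0,0,0],[0,0,-4],8.5],[[0,0,0],[0,0,-4],8.5],[[0,0,0],[0,0,0],8.5]]'
python3 - <<'E'
from h import *
level(SX["pliers"],[(-.02,-.01),(-.01,.01),(.03,.045),(.05,.065)])
level(SX["pliers"]-.015,[(-.09,-.06),(-.05,-.03)],.003)
level(SX["pliers"]+.015,[(-.09,-.06),(-.05,-.03)],.003)
level(SX["spanner"],[(-.09,-.06),(-.01,.01),(.055,.075)])
f=viewer.grab_frame("top"); C=cloud(f); c=f["color"].astype(int)
for d in viewer.cut_out("tester_mid",f)[:3]: print(round(d["conf"],2),np.median(C[d["region"]],0).round(3),np.median(c[d["region"]],0))
plan([.62,.326,.20],1.321-np.pi/2)
E
```

```text
time_s: 22.7
tcp_pos: [0.5464, -0.2064, 0.1769]
eef_rot: [2.309, 2.114, 0.007]
force: [1.6, 0.0, -0.2]
finger_gap: 0.994
grasp_force: 0.0
(-0.02, -0.01) 180 0.0381
(-0.01, 0.01) 375 0.0387
(0.03, 0.045) 305 0.0367
(0.05, 0.065) 340 0.0363
insert 0.0325945976673835
(-0.09, -0.06) 171 0.0385
(-0.05, -0.03) 118 0.0379
insert 0.03255990904393032
(-0.09, -0.06) 166 0.0385
(-0.05, -0.03) 113 0.0371
insert 0.03249707849313809
(-0.09, -0.06) 241 0.0364
(-0.01, 0.01) 370 0.0364
(0.055, 0.075) 384 0.0363
insert 0.032572552447318194
0.94 [0.62  0.322 0.023] [110.  113.5 140. ]
0.63 [0.373 0.582 0.023] [106.  61. 127.]
turn z 0.162 (alt -2.980) j6 -0.35 tilt [-0.004  0.002] shift cm [53.3  -5.47 -3.02] yaw y-axis -0.250
```

The pliers' handles stand about 2 mm higher than the jaws, so I press them down with the nearly closed fingertips.

```bash
python3 -c "
from h import *
plan(cw(-.015,-.045,.055),A)"
python3 -m pendant '[[[0,0,0],[0,0,0],1.6],[[0,0,0],[-4.6,0,0],1.6],[[0,0,0],[0,0,4],1.6],[[0,0,0],[0,0,4],1.6],[[0,0,0],[0,0,2.5],1.6],[[0,0,0],[0,0,0],1.6],[[0,0,0],[0,0,0],1.6]]'
python3 -c "
from h import *
plan(cw(-.015,-.045,.048),A)"
```

```text
turn z 0.000 (alt -3.141) j6 -0.35 tilt [-0.004  0.002] shift cm [-4.53  0.18 11.42] yaw y-axis -0.088
time_s: 23.7
tcp_pos: [0.538, -0.2501, 0.0656]
eef_rot: [-2.316, -2.12, 0.001]
force: [0.8, -0.0, 0.1]
finger_gap: 0.188
grasp_force: 0.0
turn z 0.000 (alt -3.141) j6 -0.42 tilt [-0.002  0.001] shift cm [0.11 0.05 1.76] yaw y-axis -0.088
```

```bash
python3 -m pendant '[[[0,0,0],[0,0,1],1.6],[[0,0,0],[0,0,0.5],1.6],[[0,0,0],[0,0,0.2],1.6],[[0,0,0],[0,0,0],1.6]]'
python3 -m pendant '[[[0,0,0],[0,0,0.2],1.6],[[0,0,0],[0,0,0],1.6]]'
python3 -m pendant '[[[0,0,0],[0,0,0.2],1.6],[[0,0,0],[0,0,0],1.6]]'
```

```text
time_s: 24.1
tcp_pos: [0.5384, -0.2503, 0.0496]
eef_rot: [2.317, 2.121, 0.0]
force: [0.2, 0.8, 0.5]
finger_gap: 0.191
grasp_force: 0.0
time_s: 24.3
tcp_pos: [0.5384, -0.2503, 0.0475]
eef_rot: [2.317, 2.121, 0.0]
force: [-0.2, -0.6, -0.3]
finger_gap: 0.19
grasp_force: 0.0
time_s: 24.5
tcp_pos: [0.5384, -0.2503, 0.0473]
eef_rot: [2.316, 2.121, 0.001]
force: [-2.7, 1.4, 13.1]
finger_gap: 0.185
grasp_force: 6.5
```

```bash
python3 -m pendant '[[[0,0,0],[0,0,0.2],1.6],[[0,0,0],[0,0,0],1.6]]'
python3 -m pendant '[[[0,0,0],[0,0,0.15],1.6],[[0,0,0],[0,0,0],1.6]]'
python3 -m pendant '[[[0,0,0],[0,0,-2],1.6],[[0,0,0],[0,0,-4],1.6],[[0,0,0],[0,0,-5],1.6],[[0,0,0],[4.6,0,-2],8.5],[[0,0,0],[0,0,0],8.5],[[0,0,0],[0,0,0],8.5]]'
python3 - <<'E'
from h import *
level(SX["pliers"],[(-.02,-.01),(.012,.02),(.03,.045),(.05,.065)])
for dx in(-.014,.014): level(SX["pliers"]+dx,[(-.095,-.075),(-.07,-.05),(-.045,-.03),(-.02,-.01),(.005,.014)],.003)
plan([.62,.326,.20],1.321-np.pi/2)
E
```

```text
time_s: 24.7
tcp_pos: [0.5385, -0.2504, 0.0472]
eef_rot: [2.315, 2.12, 0.001]
force: [-6.8, 3.1, 26.0]
finger_gap: 0.187
grasp_force: 13.0
time_s: 24.9
tcp_pos: [0.5385, -0.2504, 0.0471]
eef_rot: [2.315, 2.12, 0.001]
force: [-8.1, 4.2, 35.8]
finger_gap: 0.188
grasp_force: 17.9
time_s: 25.5
tcp_pos: [0.5424, -0.2039, 0.1725]
eef_rot: [2.314, 2.123, 0.001]
force: [-0.9, -0.5, -0.2]
finger_gap: 0.693
grasp_force: 0.0
(-0.02, -0.01) 181 0.0366
(0.012, 0.02) 158 0.036
(0.03, 0.045) 307 0.0361
(0.05, 0.065) 341 0.0361
insert 0.03258423986918084
(-0.095, -0.075) 114 0.036
(-0.07, -0.05) 110 0.0361
(-0.045, -0.03) 89 0.0361
(-0.02, -0.01) 71 0.0364
(0.005, 0.014) 72 0.0364
insert 0.03255407846837545
(-0.095, -0.075) 106 0.0362
(-0.07, -0.05) 118 0.036
(-0.045, -0.03) 87 0.0353
(-0.02, -0.01) 71 0.0361
(0.005, 0.014) 61 0.0363
insert 0.03255156849929569
turn z 0.162 (alt -2.980) j6 -0.35 tilt [-0.002  0.001] shift cm [53.38 -5.52 -2.94] yaw y-axis -0.250
```

Pliers are level at 36 mm. Now the tester.

```bash
python3 -m pendant '[[[0,0,0.081],[0,0,-1.5],8.5],[[0,0,0.081],[0,0,-1.5],8.5],[[0,0,0],[4.85,-0.5,0],8.5],[[0,0,0],[4.85,-0.5,0],8.5],[[0,0,0],[4.85,-0.5,0],8.5],[[0,0,0],[4.85,-0.5,0],8.5],[[0,0,0],[4.85,-0.5,0],8.5],[[0,0,0],[4.85,-0.5,0],8.5]]'
python3 -m pendant '[[[0,0,0],[4.85,-0.5,0],8.5],[[0,0,0],[4.85,-0.5,0],8.5],[[0,0,0],[4.85,-0.5,0],8.5],[[0,0,0],[4.85,-0.5,0],8.5],[[0,0,0],[4.85,-0.5,0],8.5],[[0,0,0],[0,0,0],8.5],[[0,0,0],[0,0,0],8.5]]'
python3 - <<'E'
from h import *
mid,yaw=look2(.024,0,np.array([.62,.326]),"pics/w5.png")
plan([*mid,.02],yaw-np.pi/2)
E
```

```text
time_s: 26.45
tcp_pos: [0.585, 0.0856, 0.2001]
eef_rot: [-2.482, -1.925, 0.004]
force: [0.2, -0.1, -0.0]
finger_gap: 0.994
grasp_force: 0.0
time_s: 27.15
tcp_pos: [0.6208, 0.3262, 0.1993]
eef_rot: [-2.479, -1.929, 0.005]
force: [-0.6, -0.3, -0.6]
finger_gap: 0.995
grasp_force: 0.0
n 4192 size [0.1588 0.0314] ztop 0.0244 mid [0.6257 0.33  ] yaw 1.311 width at mid [-0.0147  0.0156] rgb [ 67. 113. 200.]
centreline: dyaw 0.003 offset 0.0004
turn z 0.010 (alt -3.131) j6 0.67 tilt [-0.003 -0.002] shift cm [ 0.67  0.39 17.97] yaw y-axis -0.260
```

View pics/w5.png

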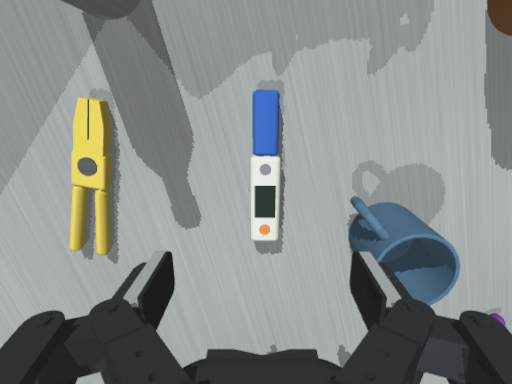

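Tester at (265,165), cap up; the mug at (405,255) clears the fingers by several centimetres.

```bash
python3 -m pendant '[[[0,0,0.01],[0.65,0.4,4],5],[[0,0,0],[0,0,4.5],5],[[0,0,0],[0,0,4.5],5],[[0,0,0],[0,0,3],5],[[0,0,0],[0,0,1.5],5],[[0,0,0],[0,0,0.5],4.6],[[0,0,0],[0,0,0.2],4.6],[[0,0,0],[0,0,0],4.6]]' 90
python3 -c "
from h import *
plan([.6257,.330,.016])"
python3 -m pendant '[[[0,0,0],[0,0,0],2.6],[[0,0,0],[0,0,0],2.6],[[0,0,0],[0,0,0],2.6],[[0,0,0],[0,0,0],2.6],[[0,0,0],[0,0,0],2.6]]' 90
```

```text
time_s: 28.0
tcp_pos: [0.6279, 0.3313, 0.0214]
eef_rot: [2.491, 1.914, 0.005]
force: [-0.8, 0.0, -0.0]
finger_gap: 0.54
grasp_force: 0.0
turn z 0.000 (alt 0.000) j6 0.69 tilt [0.003 0.001] shift cm [-0.19 -0.18  0.54] yaw y-axis -0.261
time_s: 28.5
tcp_pos: [0.6278, 0.3319, 0.0222]
eef_rot: [2.49, 1.914, 0.006]
force: [0.3, -0.7, 6.1]
finger_gap: 0.345
grasp_force: 90.8
```

```bash
python3 -m pendant '[[[0,0,0],[0,0,-1],2.6],[[0,0,0],[0,0,-3],2.6],[[0,0,0],[0,0,-4],2.6],[[0,0,0],[0,0,-4],2.6],[[0,0,0],[0,0,0],2.6]]' 100
python3 -c "
from h import *
plan(cw(SX['tester'],0,.14),A)"
```

```text
time_s: 29.0
tcp_pos: [0.6306, 0.3334, 0.1479]
eef_rot: [2.488, 1.913, 0.021]
force: [0.7, -0.5, -0.2]
finger_gap: 0.345
grasp_force: 99.6
turn z -0.171 (alt 2.970) j6 0.69 tilt [0.013 0.006] shift cm [-54.33   2.03   0.44] yaw y-axis -0.088
```

```bash
python3 -m pendant '[[[0,0,-0.085],[0,0,0],2.6],[[0,0,-0.085],[0,0,0],2.6],[[0,0,0],[-4.9,0.2,0],2.6],[[0,0,0],[-4.9,0.2,0],2.6],[[0,0,0],[-4.9,0.2,0],2.6],[[0,0,0],[-4.9,0.2,0],2.6],[[0,0,0],[-4.9,0.2,0],2.6],[[0,0,0],[-4.9,0.2,0],2.6]]'
python3 -m pendant '[[[0,0,0],[-4.9,0.2,0],2.6],[[0,0,0],[-4.9,0.2,0],2.6],[[0,0,0],[-4.9,0.2,0],2.6],[[0,0,0],[-4.9,0.2,0],2.6],[[0,0,0],[-4.9,0.2,0],2.6],[[0,0,0],[0,0,0],2.6],[[0,0,0],[0,0,0],2.6],[[0,0,0],[0,0,0],2.6]]'
python3 - <<'E'
from h import *
held(-.001,(.02,.12))
plan(cw(SX['tester'],.0024,.14),A)
E
```

```text
time_s: 29.8
tcp_pos: [0.6112, 0.0357, 0.1396]
eef_rot: [-2.318, -2.12, 0.0]
force: [0.2, 0.4, -1.1]
finger_gap: 0.343
grasp_force: 99.6
time_s: 30.6
tcp_pos: [0.5994, -0.2064, 0.1394]
eef_rot: [-2.318, -2.118, -0.0]
force: [0.0, 0.2, -0.9]
finger_gap: 0.344
grasp_force: 99.6
x [0.0204 0.0767]
 x 0.020 y -0.0115 0.0127 z 0.0001
 x 0.032 y -0.0117 0.0130 z 0.0002
 x 0.044 y -0.0114 0.0131 z 0.0002
 x 0.056 y -0.0114 0.0131 z 0.0002
 x 0.068 y -0.0115 0.0129 z 0.0002
turn z -0.000 (alt 3.141) j6 -0.31 tilt [-0.001  0.001] shift cm [-0.09  0.37 -0.06] yaw y-axis -0.088
```

```bash
python3 -m pendant '[[[0,0,0],[-0.06,0.35,2],2.6],[[0,0,0],[0,0,3],2.6],[[0,0,0],[0,0,2.7],2.6],[[0,0,0],[0,0,0],2.6],[[0,0,0],[0,0,0.3],2.6],[[0,0,0],[0,0,0.3],2.6]]' 115
python3 -m pendant '[[[0,0,0],[0,0,0.3],2.6],[[0,0,0],[0,0,0.3],2.6],[[0,0,0],[0,0,0.3],2.6],[[0,0,0],[0,0,0.3],2.6],[[0,0,0],[0,0,0.3],2.6],[[0,0,0],[0,0,0],2.6]]'
python3 - <<'E'
from h import *
s=r.sense();print(wc(s['tcp_pos']),s['tcp_pos'],s['force'],s['wrist_torque'])
level(SX["tester"],[(.03,.045),(.05,.065)])
E
```

```text
time_s: 31.25
tcp_pos: [0.6048, -0.2081, 0.0581]
eef_rot: [2.316, 2.119, 0.002]
force: [-0.1, -0.7, -1.0]
finger_gap: 0.331
grasp_force: 114.1
time_s: 31.85
tcp_pos: [0.6028, -0.2084, 0.0415]
eef_rot: [-2.319, -2.119, 0.001]
force: [-1.1, 0.1, -5.6]
finger_gap: 0.34
grasp_force: 114.3
[0.0454379 0.001076 ] [ 0.60275576 -0.20843515  0.04149014] [-1.05687393  0.05999801 -5.5959601 ] [-0.00491745  0.18145613 -0.0744616 ]
(0.03, 0.045) 1122 0.0414
(0.05, 0.065) 1268 0.0414
insert 0.03245594491003177
```

```bash
python3 -m pendant '[[[0,0,0],[0,0,0.3],2.6],[[0,0,0],[0,0,0.3],2.6],[[0,0,0],[0,0,0.2],2.6],[[0,0,0],[0,0,0],2.6]]'
python3 -m pendant '[[[0,0,0],[0,0,0.15],2.6],[[0,0,0],[0,0,0],2.6]]'
python3 - <<'E'
from h import *
level(SX["tester"],[(.03,.045),(.05,.065)])
E
```

```text
time_s: 32.3
tcp_pos: [0.6036, -0.2086, 0.0344]
eef_rot: [2.319, 2.119, 0.0]
force: [-2.6, 1.7, 4.4]
finger_gap: 0.338
grasp_force: 115.6
time_s: 32.5
tcp_pos: [0.6036, -0.2086, 0.0344]
eef_rot: [2.318, 2.119, 0.001]
force: [-5.4, 1.0, 13.5]
finger_gap: 0.34
grasp_force: 116.7
(0.03, 0.045) 1118 0.0345
(0.05, 0.065) 1275 0.0345
insert 0.032479959969561364
```

Bottomed out. I release and check everything.

```bash
python3 -m pendant '[[[0,0,0],[0,0,0],4.4],[[0,0,0],[0,0,-0.1],4.4],[[0,0,0],[0,0,0],4.4],[[0,0,0],[0,0,-2],4.4],[[0,0,0],[0,0,-4],5],[[0,0,0],[0,0,-4],8.5],[[0,0,0],[0,0,-4],8.5],[[0,0,0],[0,0,0],8.5]]'
python3 - <<'E'
from h import *
level(SX["tester"],[(-.075,-.05),(-.05,-.02),(-.01,.01),(.03,.045),(.05,.065)],pic="pics/w6.png")
level(SX["pliers"],[(-.02,-.01),(.03,.045),(.05,.065)])
level(SX["spanner"],[(-.09,-.06),(-.01,.01),(.055,.075)])
f=viewer.grab_frame("top"); cv2.imwrite("pics/t6.png",f["color"][:,:,::-1])
for d in viewer.search_frame("gauge_mid",f): print(d)
C=cloud(f); c=f["color"].astype(int)
m=(c[...,0]>120)&(c[...,1]<70)&(c[...,2]<70)&(C[...,2]>.055)&(C[...,2]<.075)&(C[...,1]<-.2); print(m.sum(),C[m].mean(0))
E
```

```text
time_s: 33.35
tcp_pos: [0.6078, -0.2103, 0.1798]
eef_rot: [2.31, 2.111, 0.009]
force: [1.1, -0.3, -0.2]
finger_gap: 0.997
grasp_force: 0.0
(-0.075, -0.05) 363 0.0374
(-0.05, -0.02) 488 0.0376
(-0.01, 0.01) 366 0.0374
(0.03, 0.045) 303 0.0351
(0.05, 0.065) 320 0.035
insert 0.03250229259147539
(-0.02, -0.01) 172 0.0364
(0.03, 0.045) 309 0.036
(0.05, 0.065) 333 0.036
insert 0.03250501505273576
(-0.09, -0.06) 433 0.0365
(-0.01, 0.01) 370 0.0363
(0.055, 0.075) 329 0.0364
insert 0.03247949840874569
0 [nan nan nan]<stdin>:8: RuntimeWarning: Mean of empty slice.
  ret = um.true_divide(
```

View pics/w6.png

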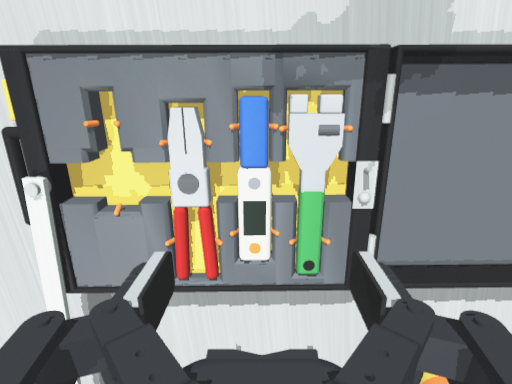

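View pics/t6.png

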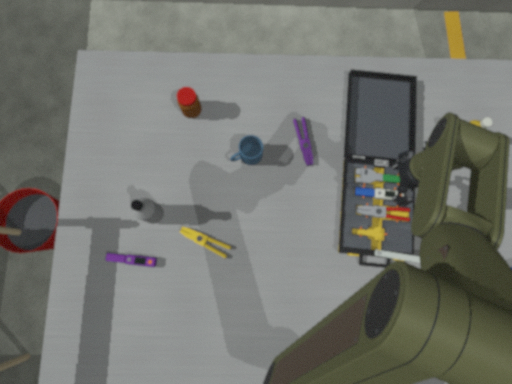

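Three tools are in place and the gauge is in no view, so it is absent. The tester's body reads about 1 mm high, so I give it one press with closed fingers.

```bash
python3 -c "
from h import *
plan(cw(.046,-.035,.055),A)"
python3 -m pendant '[[[0,0,0],[0,0,0],1],[[0,0,0],[-3.7,0,3],1],[[0,0,0],[0,0,4],1],[[0,0,0],[0,0,4],1],[[0,0,0],[0,0,1.5],1],[[0,0,0],[0,0,0.3],1],[[0,0,0],[0,0,0],1],[[0,0,0],[0,0,0],1]]'
python3 -c "
from h import *
plan(cw(.046,-.035,.047),A)"
```

```text
turn z -0.002 (alt 3.140) j6 -0.31 tilt [-0.003  0.001] shift cm [-3.66  0.14 11.63] yaw y-axis -0.088
time_s: 34.4
tcp_pos: [0.6001, -0.2445, 0.0473]
eef_rot: [-2.319, -2.119, -0.001]
force: [-4.8, 3.3, 19.6]
finger_gap: 0.115
grasp_force: 9.5
turn z -0.002 (alt 3.140) j6 -0.36 tilt [0.    0.001] shift cm [0.01 0.   0.03] yaw y-axis -0.088
```

```bash
python3 -m pendant '[[[0,0,0],[0,0,0.2],1],[[0,0,0],[0,0,0],1]]'
python3 -m pendant '[[[0,0,0],[0,0,-3],1],[[0,0,0],[0,0,-5],4.4],[[0,0,0],[3.7,0,-5],8],[[0,0,0],[0,0,0],8],[[0,0,0],[0,0,0],8]]'
python3 - <<'E'
from h import *
level(SX["tester"],[(-.075,-.05),(-.05,-.02),(-.01,.01),(.03,.045),(.05,.065)])
level(SX["spanner"],[(-.09,-.06),(-.01,.01),(.055,.075)])
t=1.64; plan(cw(-.15+.175*np.cos(t),-.175*np.sin(t),.17),A-t+np.pi/2)
E
```

```text
time_s: 34.6
tcp_pos: [0.6001, -0.2446, 0.0472]
eef_rot: [2.319, 2.119, 0.002]
force: [-5.9, 4.8, 29.2]
finger_gap: 0.122
grasp_force: 14.9
time_s: 35.1
tcp_pos: [0.6031, -0.2152, 0.1639]
eef_rot: [2.317, 2.12, 0.001]
force: [0.2, -0.2, -0.1]
finger_gap: 0.793
grasp_force: 0.0
(-0.075, -0.05) 395 0.0368
(-0.05, -0.02) 530 0.037
(-0.01, 0.01) 400 0.0368
(0.03, 0.045) 340 0.0345
(0.05, 0.065) 360 0.0346
insert 0.032445965063248546
(-0.09, -0.06) 472 0.0365
(-0.01, 0.01) 399 0.0363
(0.055, 0.075) 352 0.0364
insert 0.032472528220177085
turn z 0.068 (alt -3.074) j6 -0.32 tilt [-0.003  0.001] shift cm [-18.25 -19.48  -0.8 ] yaw y-axis -0.158
```

All home. Now to the keeper knob.

```bash
python3 -m pendant '[[[0,0,0.068],[0,0,-1],4.4],[[0,0,0],[-3.05,-3.25,0],4.4],[[0,0,0],[-3.05,-3.25,0],4.4],[[0,0,0],[-3.05,-3.25,0],4.4],[[0,0,0],[-3.05,-3.25,0],4.4],[[0,0,0],[-3.05,-3.25,0],4.4],[[0,0,0],[-3.05,-3.25,0],4.4],[[0,0,0],[0,0,0],4.4]]'
python3 -m pendant '[[[0,0,0],[0,0,0],4.4],[[0,0,0],[0,0,0],4.4]]'
python3 - <<'E'
from h import *
f=viewer.grab_frame("wrist"); C=cloud(f); c=f["color"].astype(int)
m=(c[...,0]>140)&(c[...,1]<80)&(c[...,2]<80)&(C[...,2]>.06)&(C[...,2]<.075); w=np.mean(C[m],0); p=wc(w)+[.15,0]; t=-np.arctan2(p[1],p[0]); print(m.sum(),w,np.hypot(*p),t)
plan(cw(-.15+.175*np.cos(t),-.175*np.sin(t),.062),A-t+np.pi/2)
E
```

```text
time_s: 36.0
tcp_pos: [0.3758, -0.3676, 0.1711]
eef_rot: [-2.391, -2.029, 0.004]
force: [0.1, 0.3, -0.0]
finger_gap: 0.511
grasp_force: 0.0
time_s: 36.2
tcp_pos: [0.3814, -0.3652, 0.1722]
eef_rot: [-2.389, -2.037, -0.001]
force: [-0.3, 1.7, -0.4]
finger_gap: 0.513
grasp_force: 0.0
630 [ 0.38209963 -0.36340935  0.06798749] 0.17308363051669878 1.6326100246079898
turn z -0.007 (alt 3.134) j6 -0.69 tilt [-0.001  0.001] shift cm [-3.000e-02  1.000e-02  1.105e+01] yaw y-axis -0.150
```

```bash
python3 -m pendant '[[[0,0,0],[0,0,4],4.4],[[0,0,0],[0,0,4],4.4],[[0,0,0],[0,0,3],4.4],[[0,0,0],[0,0,0],4.4],[[0,0,-0.13],[0.15,2.27,0],4.4],[[0,0,-0.13],[0.15,2.27,0],4.4],[[0,0,-0.13],[0.15,2.27,0],4.4],[[0,0,-0.13],[0.15,2.27,0],4.4]]'
python3 -m pendant '[[[0,0,-0.13],[0.15,2.27,0],4.4],[[0,0,-0.13],[0.15,2.27,0],4.4],[[0,0,-0.13],[0.15,2.27,0],4.4],[[0,0,-0.13],[0.15,2.27,0],4.4],[[0,0,0],[0,0,0],4.4]]'
python3 - <<'E'
from h import *
s=r.sense(); p=wc(s["tcp_pos"])+[.15,0]; t=-np.arctan2(p[1],p[0]); print(np.hypot(*p),t,s["force"]); plan(cw(-.15+.175*np.cos(t),-.175*np.sin(t),.062),A-t+np.pi/2)
E
```

```text
time_s: 37.05
tcp_pos: [0.4734, -0.3566, 0.065]
eef_rot: [1.775, 2.589, -0.001]
force: [-0.8, 0.8, -0.4]
finger_gap: 0.517
grasp_force: 0.2
time_s: 37.55
tcp_pos: [0.5476, -0.3018, 0.0651]
eef_rot: [1.051, 2.957, 0.0]
force: [0.8, 0.8, 0.3]
finger_gap: 0.517
grasp_force: 0.0
0.17738262470829305 0.5768610620786403 [0.80816557 0.75776237 0.25072689]
turn z -0.018 (alt 3.124) j6 -1.46 tilt [ 0.003 -0.001] shift cm [ 0.24 -0.    0.31] yaw y-axis 0.906
```

```bash
python3 -m pendant '[[[0,0,-0.12],[0.3,1.87,0.2],4.4],[[0,0,-0.11],[0.13,1.87,0],4.4],[[0,0,-0.11],[0.1,1.87,0],4.4],[[0,0,-0.11],[0.1,1.87,0],4.4],[[0,0,0],[0,0,0],4.4]]'
python3 -m pendant '[[[0,0,-0.05],[0,0.8,0],4.4],[[0,0,-0.05],[0,0.8,0],4.4],[[0,0,0],[0,0,0],4.4]]'
python3 - <<'E'
from h import *
s=r.sense(); p=wc(s["tcp_pos"])+[.15,0]; t=-np.arctan2(p[1],p[0]); print(np.hypot(*p),t,s["force"]); plan(cw(.025,0.01,.062),A+np.pi/2)
E
```

```text
time_s: 38.05
tcp_pos: [0.5762, -0.2342, 0.0625]
eef_rot: [0.371, 3.119, 0.0]
force: [-0.5, 0.1, -0.1]
finger_gap: 0.515
grasp_force: 0.0
time_s: 38.35
tcp_pos: [0.5789, -0.2205, 0.0621]
eef_rot: [0.221, 3.133, -0.001]
force: [-0.3, -0.9, -0.5]
finger_gap: 0.516
grasp_force: 0.0
0.1732403507783487 0.07529999667523471 [-0.27454183 -0.92829605 -0.45406648]
turn z -0.053 (alt 3.089) j6 -1.86 tilt [ 0.    -0.001] shift cm [-0.23  2.3   0.01] yaw y-axis 1.482
```

```bash
python3 -m pendant '[[[0,0,-0.03],[-0.1,0.4,0],4.4],[[0,0,-0.023],[-0.1,0.4,0],4.4],[[0,0,0],[0,0.4,0],4.4],[[0,0,0],[0,0,0],4.4]]'
python3 -m pendant '[[[0,0,0],[0,0.4,0],4.4],[[0,0,0],[0,0.4,0],4.4],[[0,0,0],[0,0,0],4.4]]'
python3 - <<'E'
from h import *
s=r.sense(); print(wc(s["tcp_pos"]),s["force"])
f=viewer.grab_frame("wrist"); C=cloud(f); c=f["color"].astype(int)
m=(c[...,0]>140)&(c[...,1]<80)&(c[...,2]<80)&(C[...,2]>.06)&(C[...,2]<.075); w=np.mean(C[m],0); p=wc(w)+[.15,0]; print(m.sum(),w,-np.arctan2(p[1],p[0]))
E
```

```text
time_s: 38.75
tcp_pos: [0.5821, -0.2112, 0.0618]
eef_rot: [0.134, 3.138, -0.006]
force: [-0.9, -3.7, 1.8]
finger_gap: 0.515
grasp_force: 2.1
time_s: 39.05
tcp_pos: [0.5832, -0.2015, 0.0617]
eef_rot: [0.136, 3.138, -0.001]
force: [0.2, 0.6, -0.7]
finger_gap: 0.517
grasp_force: 0.1
[0.0253887  0.00627913] [ 0.21615328  0.63408632 -0.66521674]
351 [ 0.57308771 -0.20914525  0.06746325] 0.013543325342475461
```

```bash
python3 -m pendant '[[[0,0,0],[0,0.3,0],4.4],[[0,0,0],[0,0.2,0],4.4],[[0,0,0],[0,0,0],4.4]]'
python3 -m pendant '[[[0,0,0],[0,0.2,0],4.4],[[0,0,0],[0,0,0],4.4]]'
```

```text
time_s: 39.4
tcp_pos: [0.5831, -0.1982, 0.0614]
eef_rot: [-0.133, -3.139, 0.007]
force: [-2.3, -7.9, -1.2]
finger_gap: 0.51
grasp_force: 4.5
time_s: 39.6
tcp_pos: [0.5831, -0.198, 0.0613]
eef_rot: [-0.132, -3.139, 0.011]
force: [-3.0, -14.5, -2.1]
finger_gap: 0.516
grasp_force: 7.1
```

Hard stop reached at 14 N. I back off, lift clear and check.

```bash
python3 -m pendant '[[[0,0,0],[0,-0.8,0],4.4],[[0,0,0],[0,-0.4,0],4.8],[[0,0,0],[0,0,-3],4.8],[[0,0,0],[0,0,-5],4.8],[[0,0,0],[0,0,-5],4.8],[[0,0,0],[0,0,-5],4.8],[[0,0,0],[0,0,0],4.8],[[0,0,0],[0,0,0],4.8]]'
python3 - <<'E'
from h import *
f=viewer.grab_frame("wrist"); C=cloud(f); c=f["color"].astype(int); cv2.imwrite("pics/w7.png",c[:,:,::-1])
m=(c[...,0]>140)&(c[...,1]<80)&(c[...,2]<80)&(C[...,2]>.06)&(C[...,2]<.075); w=np.mean(C[m],0); p=wc(w)+[.15,0]; print(m.sum(),w,-np.arctan2(p[1],p[0]))
print(r.sense()["force"])
for n,rg in (("tester",[(-.075,-.03),(.03,.065)]),("spanner",[(-.09,-.05),(.055,.075)]),("pliers",[(.03,.06)])): level(SX[n],rg)
f=viewer.grab_frame("top"); C=cloud(f)
for n in("mug","flask"):
    d=viewer.cut_out(n,f)[0]; print(n,d["conf"],d["position"])
E
```

```text
time_s: 40.4
tcp_pos: [0.5832, -0.2054, 0.2433]
eef_rot: [0.134, 3.135, -0.001]
force: [0.1, 0.4, -1.3]
finger_gap: 0.563
grasp_force: 0.0
369 [ 0.5804838  -0.20662504  0.06827034] -0.00528610498574035
[-0.94843511 -0.32103456 -0.839678  ]
(-0.075, -0.03) 525 0.037
(0.03, 0.065) 416 0.0347
insert 0.29333075408966974
(-0.09, -0.05) 414 0.0366
(0.055, 0.075) 160 0.0366
insert 0.29218501461786783
(0.03, 0.06) 416 0.0362
insert 0.29171928469611896
mug 0.73 [248.8, 149.0]
flask 0.97 [147.1, 209.5][ WARN:0@1.272] global loadsave.cpp:1063 imwrite_ Unsupported depth image for selected encoder is fallbacked to CV_8U.
```

View pics/w7.png

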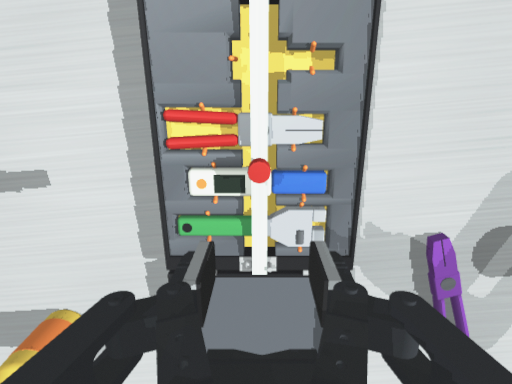

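The bar lies along the trough (columns 259 to 260) over all three level tools, with its tip at the detent at (259,265). Its measured angle is about 0 rad. Handing in.

```bash
python3 -c "
from workcell import r
print(r.finish_job())"
```

```text
the job is handed in; nothing more can be done
None
```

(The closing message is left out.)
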